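# Load a laptop battery into the analyser cradle and start the test

### The job

Put the wide laptop battery on test: slide it along the bench, up the analyser's entry ramp and over the lip, home against the sprung contacts, and bear down on its tail so that it drops behind the lip and lies flat, held there by the contacts. Push gently, never with more than 20 N (about 2 kg) on the battery. Then press the analyser's start button, let go, and leave everything else on the bench where it is.

Things in the scene. Friction and masses are not known exactly. Their poses are not given: they have to be found in the camera images.
- battery_center (a point): Centre (half-way up) of the wide battery pack: flat black slab with a paper label, 145 mm long (x), 104 wide (y), 24 high (z), 0.4 to 0.63 kg, loose on the bench before the tray, up to 40 mm off its axis and turned up to 20 degrees. Too wide to grip. +x points to its nose, the end with gold contacts, which is turned to the tray; the other end is its tail.
- analyser: Grey battery analyser, fixed on the bench: instrument housing (150 mm wide, 60 high) and before it the open cradle tray for the battery. Origin at bench height on the axis, 168 mm before the housing's front face; x = way in, z up. The lip's inner face is nominally at the origin, but the tray is clamped on a slide up to 10 mm either way along x: find lip and end by feel or sight.
- ramp_toe (a point): Nominal front edge of the tray's entry ramp (tray 10 mm either way), middle, bench height, x = -70 mm. Ramp 146 mm wide, rising to 11 mm at the lip. Wings 24 mm high on it narrow from 136 mm apart here to 108 at x = -8 mm. Past half-way the nose tips down and the tail rises to 16 mm; fingers pressing hard on the tail keep it from rising and it binds: ease off, then go on.
- lip (a point): Nominal middle of the lip's top (tray 10 mm either way): 11 mm above the bench, 5 mm above the flat bed behind it. Until its tail drops behind the lip the battery rides on it and the contacts push it out when let go. A finger pushing the tail also holds it up by friction: bear the tail down 5 mm while holding the battery in. Side cheeks 29 mm high, 108 mm apart, from x = -8 to 147 mm.
- contact_face (a point): Nominal middle of the face of the free sprung contact slide (62 mm wide, 14 high, tray 10 mm either way), x = 139, z = 18 mm; it stands 8 mm out of the tray's end wall, the hard stop. It yields along x: 3 N at first touch, 0.5 N more per mm. With the battery's tail just clear of the lip it is in by 6 mm (6 N); 2 mm further the battery strikes the wall.
- home (a point): Nominal place of the battery's centre when home, flat on the bed (6 mm above the bench), its tail against the back of the lip: x = 72.5, y = 0, z = 18 mm in the analyser's frame, 10 mm either way along x with the tray. While it rides on the lip its centre is 2.5 mm higher.
- start_top (a point): Centre of the top of the round start button on top of the instrument housing, 24 mm across, 78 mm above the bench; in the analyser's frame x = 224, y = -45 mm. The only round key there; the rectangle beside it is the display.
- start (a joint): Travel of the start button: 0 = out, 0.006 m = fully down (5 N, spring return; 1.5 N to begin). It has registered beyond 0.004 m.
- slim_pack: slim black stick-shaped battery pack, 205 x 48 x 20 mm, bystander; origin under its centre
- adapter: black mains adapter brick, 125 x 56 x 30 mm, bystander; origin under its centre
- drive: bare 2.5-inch drive, aluminium, 100 x 70 x 9.5 mm, bystander; origin under its centre
- stick: small USB stick, 53 x 18 x 9 mm, bystander; origin under its centre
- mouse: black computer mouse, 100 x 60 x 34 mm, bystander; origin under its centre
- driver: screwdriver lying on the bench, 190 mm long, bystander
Mind the look-alikes: they are no part of the job. Leave any green look-alike of the part that bears battery_center alone.

How it is judged:
By the outcome, as a careful person would: the job done as asked, in the order asked, and still so for the second after the job is handed in, with the robot touching nothing.
It also fails if it takes over 72 s, if anything falls off the work surface, if the arm or the gripper's body presses on something with over 40 N, if the wrist force passes 120 N, or if a joint passes its speed limit or range.

### The arm

A 6-joint arm with a two-finger parallel gripper is mounted at the origin on the work surface. World frame = base frame: x ahead of the robot, y to its left, z up, the work surface at z = 0. Lengths are in m, angles in degrees, forces in N, time in s.
With the tool pointing down it reaches from about 0.25 to 0.725 m from the base axis. Payload 9.7 kg.
Tool frame: the origin (TCP) lies at the very end of the fingers, on their centre line; the grasp point (between the pads) lies 19 mm behind it (bot.grip_depth is the distance from the TCP to the grasp point, in m); z points along the fingers, y is the direction in which the jaws open and shut (so a half turn about z gives the same grasp; the last joint's range is limited). The gripper opens to 85 mm and grips with 20 to 120 N. Pads are 22 mm wide; open, the fingers measure 114 mm over their backs; the gripper's body (76 mm by 85 mm) begins 54 mm behind the grasp point. The pads swing forward as they close: fully open they stand 13 mm farther back than shut.
Start: joints at [-75.229, 4.979, 10.078, 95.1, 0, 90], TCP at [0.14, -0.532, 0.195] pointing down, gripper open.
Joint ranges: [-179.16, 179.16], [-48.56, 103.87], [-65.8, 70.77], [-126.05, 130.52], [-82.76, 87.17], [-180, 180]. Speed limits (degrees/s): [127.2, 127.2, 147.25, 180, 180, 180].

### API

Orientations are given as [roll, pitch, yaw] about the fixed x, y, z axes, in that order (R = Rz(yaw) Ry(pitch) Rx(roll)).
In Python, from workcell import bot, viewer gives the robot as it stands.
- The arm moves only by the tool arm_command, never from a script. Its argument "motion" is a list of rows, each a list of 3 entries, a list of its own where there are three numbers: the opening, from 0 (shut) to 1 (fully open), then the shift along the tool's x, y, z in units of 60 mm (1.0 is 60 mm), then the turn, a rotation vector about the tool's x, y, z in units of 6 degrees (1.0 is 6 degrees). A call has 1 to 12 rows; each row shifts and turns the commanded pose from where the row before left it, along the tool's axes as they then stand; what a row does not reach is not made up. A row lasts 1/8 s, in which the tool goes at most 62.5 mm and 10.7 degrees, less where a joint would pass 70% of its speed; a pose out of reach is approached as far as the arm can. A call is refused whole if a number of a shift passes 1 or a number of a turn 1, either way. A call with a gripper value outside its range is refused whole. The fingers move at their own pace and stop on an object; "newtons" is the grip in N (left out, the last holds). Time passes only in rows, so rows that do not move let the fingers close. It gives the time, the measured TCP pose, the force and the opening at its end, in the units of the state.
- bot.get_obs(): the state, without advancing time (a new reading comes with each control period).
- viewer.camera(name): name is "side" or "top"; returns the picture (420x560x3 uint8, blue, green, red); there is no depth.
- viewer.calibration(name): a dict with "fx", "fy", "cx", "cy" (pixels), "T" (4x4, takes a point from camera to world coordinates). Camera axes: x right, y down, z forward; pixel columns grow to the right and rows downward; lengths in m; the calibration is good to about 2 mm. A picture is of the moment at which its call begins. calibration takes no time and is no camera call.
- bot.job_done(): hands the job in, once; it reports no verdict.
The state is a dict: "time": time; "q": joint angles; "qd": joint speeds; "joint_efforts": joint torques, N m; "ee_pos": TCP position; "tcp_rot": TCP orientation; "wrist_force": force on the tool from outside, world axes, zero at the start; "torque": the same for the moment, N m; "opening": finger opening in m.
Only numpy, scipy, OpenCV 4.12 (cv2) and the standard library are available. Lean on these libraries where they do the work, as an engineer would, in place of code of your own. Each camera call takes 0.05 s, during which the arm holds its last target.

## Working session

There is one attempt and no reset: what is moved stays moved. The work goes in short steps, Python scripts to look and compute and a tool call to move; the robot and the scene stay as the last step left them, time stands still between calls to the robot, and variables do not carry over. Pictures are saved under pics/ and viewed, and the job is handed in when it is done.

Besides the shell and the picture viewer there is one more tool, called after "Call:" by a JSON object that holds its "name" and its "arguments". arm_command: Moves the arm, as the interface text tells. Its arguments: {"type":"object","properties":{"motion":{"type":"array"},"newtons":{"type":"number"}},"required":["motion"]}

```bash
mkdir -p pics; python3 - <<'E'
from workcell import bot, viewer
import cv2
for n in("top","side"):
    cv2.imwrite(f"pics/{n}0.png",viewer.camera(n)); c=viewer.calibration(n); print(n,c["fx"],c["fy"],c["cx"],c["cy"]); print(c["T"])
print(bot.get_obs())
E
```

```text
top 426.408756929941 426.408756929941 281.43771764615593 211.59372457825776
[[ 0.03301347 -0.97571319  0.21654997  0.27927878]
 [-0.99944296 -0.03116962  0.0119255   0.00435017]
 [-0.00488609 -0.21682305 -0.9761987   1.12608113]
 [ 0.          0.          0.          1.        ]]
side 500.4291537872858 500.4291537872858 276.9234709702407 204.7557764647348
[[-0.86666619 -0.31842872  0.38404801 -0.05145326]
 [-0.49875593  0.53528125 -0.68170118  0.93891505]
 [ 0.01149954 -0.78235359 -0.62272837  0.97334449]
 [ 0.          0.          0.          1.        ]]
{'time': 0.1, 'q': array([-7.52297509e+01,  5.00846334e+00,  1.00389884e+01,  9.51002644e+01,
        3.69118104e-04,  8.99998613e+01]), 'qd': array([-0.02947864, -0.02279488,  0.1791862 , -0.03647516,  0.05276626,
        0.01651979]), 'joint_efforts': array([-3.11900134e-03, -5.21558976e+01,  4.65655804e+01,  1.60133850e-02,
       -1.32463265e-04,  2.86392401e-05]), 'ee_pos': array([ 0.14015613, -0.53157902,  0.19434901]), 'tcp_rot': array([-1.79930261e+02, -3.69286657e-04,  1.47703874e+01]), 'wrist_force': array([-0.06180147,  0.20432428,  0.18831442]), 'torque': array([ 0.00111588, -0.02948979, -0.00371855]), 'opening': 0.08551452366015799}
```

```bash
ls -la .
```

```text
total 12
drwxr-xr-x  3 agent agent 4096 Dec  6 20:20 .
drwxr-xr-x 23 root  root  4096 Dec  6 20:20 ..
drwxr-xr-x  2 agent agent 4096 Dec  6 20:20 pics
```

View pics/top0.png

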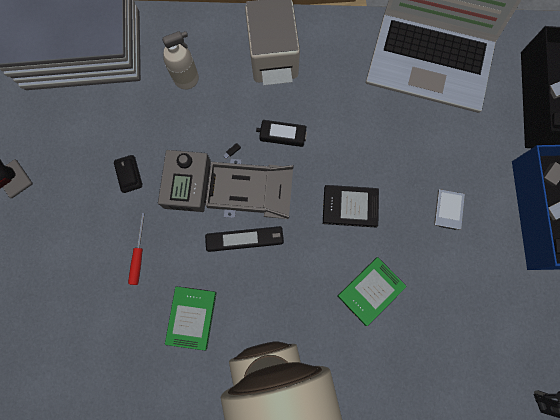

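View pics/side0.png

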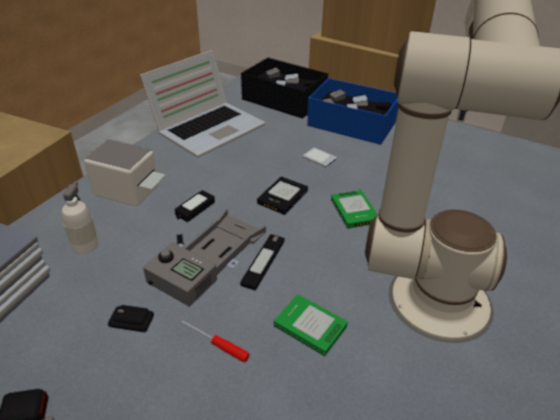

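```bash
python3 - <<'E'
import cv2
i=cv2.imread("pics/top0.png"); cv2.imwrite("pics/c1.png",cv2.resize(i[140:230,150:310],None,fx=5,fy=5,interpolation=cv2.INTER_CUBIC))
cv2.imwrite("pics/c2.png",cv2.resize(i[170:240,310:390],None,fx=8,fy=8,interpolation=cv2.INTER_CUBIC))
i=cv2.imread("pics/side0.png"); cv2.imwrite("pics/c3.png",cv2.resize(i[170:310,140:320],None,fx=4,fy=4,interpolation=cv2.INTER_CUBIC))
E
```

```text
(no output)
```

View pics/c1.png

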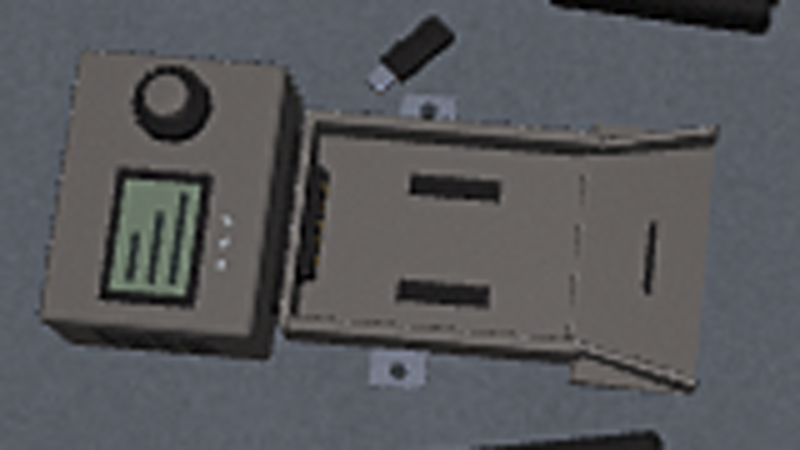

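View pics/c2.png

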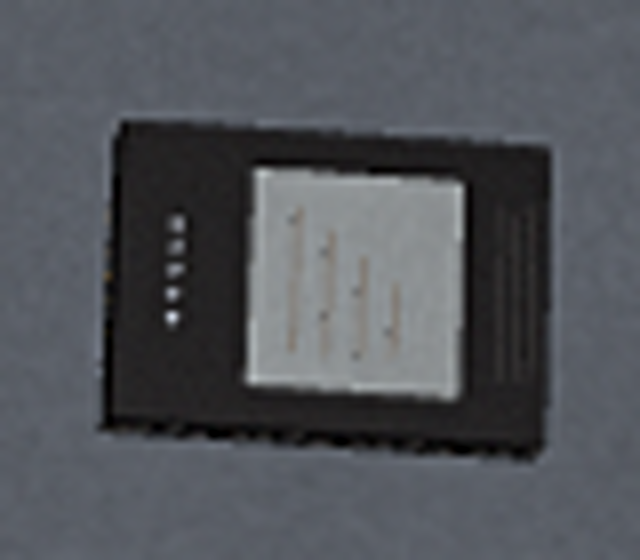

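View pics/c3.png

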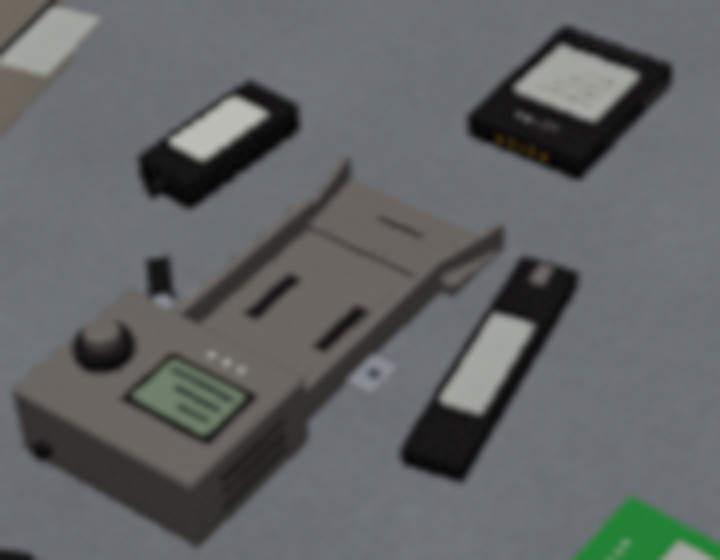

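```bash
cat > h.py <<'E'
import numpy as np, cv2
from workcell import bot, viewer
def px(n,u,v,z):
    c=viewer.calibration(n);T=c["T"];d=T[:3,:3]@np.array([(u-c["cx"])/c["fx"],(v-c["cy"])/c["fy"],1]);o=T[:3,3];return o+d*(z-o[2])/d[2]
def proj(n,P):
    c=viewer.calibration(n);T=c["T"];p=(np.asarray(P)-T[:3,3])@T[:3,:3];return np.array([c["fx"]*p[0]/p[2]+c["cx"],c["fy"]*p[1]/p[2]+c["cy"]])
E
python3 - <<'E'
from h import *
f=lambda L,s,ox,oy,z:[print(np.round(px("top",ox+(a+.5)/s-.5,oy+(b+.5)/s-.5,z),4)) for a,b in L]
print("batt nose+x,tail+x,tail-x,nose-x");f([(120,122),(550,148),(543,447),(107,422)],8,310,170,.024)
print("housing");f([(80,52),(283,68),(270,350),(42,320)],5,150,140,.06)
print("button");f([(168,98)],5,150,140,.078)
print("lip ends");f([(585,170),(571,330)],5,150,140,.011)
print("toe");f([(717,150),(697,390)],5,150,140,.0)
print("contact");f([(326,170),(312,278)],5,150,140,.025)
print("endwall inner top");f([(318,122),(290,322)],5,150,140,.029)
print("cheek ends inner");f([(600,150),(577,338)],5,150,140,.029)
E
```

```text
batt nose+x,tail+x,tail-x,nose-x
[ 0.601  -0.0954  0.024 ]
[ 0.5965 -0.2393  0.024 ]
[ 0.4946 -0.2354  0.024 ]
[ 0.4984 -0.0923  0.024 ]
housing
[0.6731 0.3297 0.06  ]
[0.6675 0.2214 0.06  ]
[0.5146 0.2172 0.06  ]
[0.5267 0.3358 0.06  ]
button
[0.6427 0.2762 0.078 ]
lip ends
[0.6317 0.062  0.011 ]
[0.5416 0.0659 0.011 ]
toe
[ 0.649  -0.0099  0.    ]
[ 0.5131 -0.0028  0.    ]
contact
[0.6228 0.2012 0.025 ]
[0.5624 0.2046 0.025 ]
endwall inner top
[0.6485 0.2066 0.029 ]
[0.537  0.2139 0.029 ]
cheek ends inner
[0.6375 0.0535 0.029 ]
[0.5331 0.0616 0.029 ]
```

Call:
{"name": "arm_command", "arguments": {"motion": [[1, [0, 0, 0], [0, 0, 0.99]], [1, [0, 0, 0], [0, 0, 0.99]], [1, [0, 0, 0], [0, 0, 1]], [1, [0.3, -0.4, 0], [0, 0, 0]], [1, [0.55, -0.71, 0], [0, 0, 0]], [1, [0.55, -0.71, 0], [0, 0, 0]], [1, [0.55, -0.71, 0], [0, 0, 0]], [1, [0.55, -0.71, 0], [0, 0, 0]], [1, [0.55, -0.71, 0], [0, 0, 0]], [1, [0.55, -0.71, 0], [0, 0, 0]], [1, [0.55, -0.71, 0], [0, 0, 0]], [1, [0.55, -0.71, 0.5], [0, 0, 0]]]}}

```text
time: 1.6
ee_pos: [0.4435, -0.1817, 0.1662]
tcp_rot: [179.9, -0.2, -3.1]
wrist_force: [0.8, -0.6, -0.3]
opening: 0.0853
```

```bash
python3 - <<'E'
from h import *
print(px("top",378,258,.024),px("top",406,285,.024),px("top",338,293,.024))
print(bot.get_obs()["ee_pos"],bot.get_obs()["tcp_rot"])
E
```

```text
[ 0.40902951 -0.23546158  0.024     ] [ 0.34250192 -0.30554693  0.024     ] [ 0.31678658 -0.13267309  0.024     ]
[ 0.4435217  -0.18171683  0.16624927] [179.92864688  -0.19758154  -3.10900353]
```

Call:
{"name": "arm_command", "arguments": {"motion": [[1, [0.2, -0.25, 0], [0, 0, 0]], [1, [0, 0, 0.6], [0, 0, 0]], [1, [0, 0, 0.7], [0, 0, 0]], [1, [0, 0, 0.6], [0, 0, 0]], [1, [0, 0, 0.3], [0, 0, 0]], [1, [0, 0, 0], [0, 0, 0]], [1, [0, 0, 0], [0, 0, 0]]]}}

```text
time: 2.48
ee_pos: [0.4552, -0.169, 0.0346]
tcp_rot: [180.0, -0.1, -3.1]
wrist_force: [-0.6, 0.1, 0.1]
opening: 0.0856
```

Call:
{"name": "arm_command", "arguments": {"motion": [[1, [0, -0.05, 0.3], [0, 0, 0]], [1, [0, 0, 0.22], [0, 0, 0]], [1, [0.2, 0, 0], [0, 0, 0]], [1, [0.15, 0, 0], [0, 0, 0]], [1, [0.08, 0, 0], [0, 0, 0]], [1, [0.08, 0, 0], [0, 0, 0]], [1, [0.08, 0, 0], [0, 0, 0]], [1, [0.08, 0, 0], [0, 0, 0]]]}}

```text
time: 3.48
ee_pos: [0.495, -0.1678, 0.0019]
tcp_rot: [-180.0, -0.0, -3.1]
wrist_force: [-0.1, 0.3, -0.4]
opening: 0.0853
```

```bash
python3 - <<'E'
from h import *
i=viewer.camera("top");cv2.imwrite("pics/c4.png",cv2.resize(i[130:270,300:400],None,fx=4,fy=4,interpolation=cv2.INTER_CUBIC))
i=viewer.camera("side");cv2.imwrite("pics/c5.png",cv2.resize(i[130:260,220:370],None,fx=5,fy=4,interpolation=cv2.INTER_CUBIC))
E
```

```text
(no output)
```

View pics/c4.png

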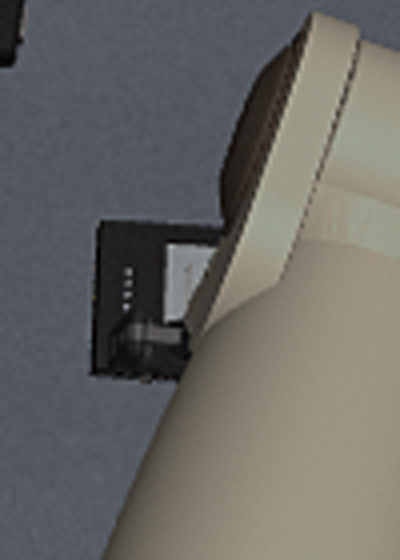

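View pics/c5.png

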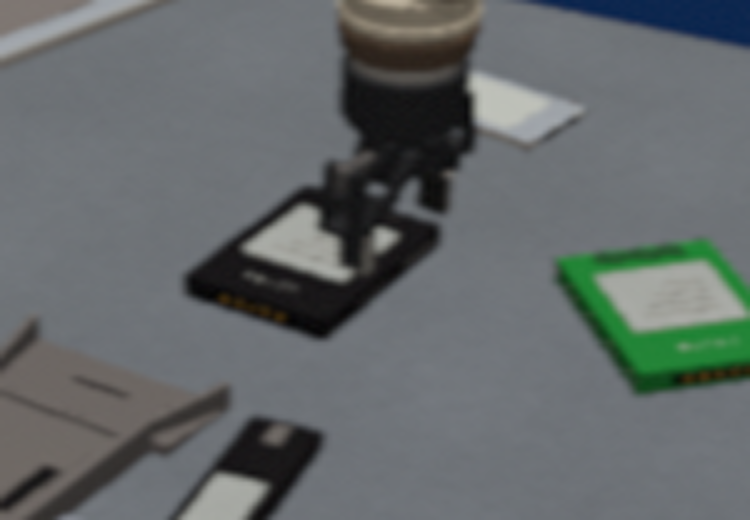

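```bash
python3 - <<'E'
from h import *
print(bot.get_obs()["wrist_force"])
for z in(0,.013,.024,.03,.04):
  print(z,[proj("side",[x,y,z]).round(1) for x,y in((.495,-.1255),(.484,-.1255),(.506,-.1255),(.495,-.21))])
for p in ((.601,-.0954),(.5965,-.2393),(.4946,-.2354),(.4984,-.0923)): print(proj("side",[*p,.024]), (proj("side",[*p,.024])-[220,130])*[5,4])
i=viewer.camera("side");cv2.imwrite("pics/c6.png",cv2.resize(i[155:225,250:320],None,fx=8,fy=8,interpolation=cv2.INTER_CUBIC))
E
```

```text
[0.47756739 0.15847594 0.03155567]
0 [array([291.9, 210.5]), array([295. , 211.7]), array([288.8, 209.4]), array([304.5, 196.2])]
0.013 [array([292. , 207.2]), array([295.2, 208.4]), array([288.9, 206.1]), array([304.7, 192.9])]
0.024 [array([292.1, 204.4]), array([295.3, 205.6]), array([289. , 203.3]), array([304.9, 190.1])]
0.03 [array([292.2, 202.9]), array([295.4, 204. ]), array([289. , 201.7]), array([305. , 188.6])]
0.04 [array([292.3, 200.3]), array([295.5, 201.4]), array([289.1, 199.1]), array([305.1, 186.1])]
[257.34906733 198.71050271] [186.74533666 274.84201085]
[281.5420131  176.04348343] [307.71006549 184.17393373]
[308.65169312 186.08614683] [443.25846561 224.34458732]
[285.85551751 209.95639843] [329.27758757 319.82559373]
```

View pics/c6.png

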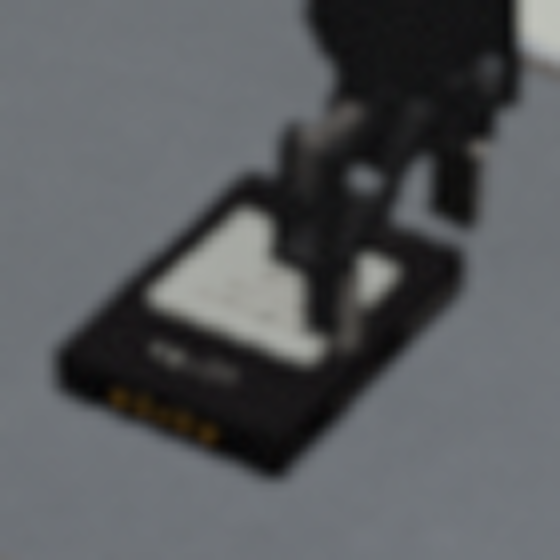

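Call:
{"name": "arm_command", "arguments": {"motion": [[1, [-0.3, 0, -0.7], [0, 0, 0]], [0, [-0.4, 0, -0.5], [0, 0, 0]], [0, [0, 0, 0], [0, 0, 0]], [0, [0, 0, 0], [0, 0, 0]], [0, [0, 0, 0], [0, 0, 0]], [0, [0, 0, 0], [0, 0, 0]]]}}

```text
time: 4.38
ee_pos: [0.4526, -0.1653, 0.0728]
tcp_rot: [-180.0, 0.1, -3.1]
wrist_force: [0.3, 0.7, -0.5]
opening: -0.0003
```

```bash
python3 - <<'E'
from h import *
o=bot.get_obs();print(o["ee_pos"],o["opening"],proj("side",o["ee_pos"]))
i=viewer.camera("side");cv2.imwrite("pics/c7.png",cv2.resize(i[100:240,240:380],None,fx=4,fy=4,interpolation=cv2.INTER_CUBIC))
i=viewer.camera("top");cv2.imwrite("pics/c8.png",cv2.resize(i[150:290,290:430],None,fx=4,fy=4,interpolation=cv2.INTER_CUBIC))
print(proj("top",o["ee_pos"]))
E
```

```text
[ 0.45256646 -0.16525084  0.07278292] -0.00034501912925063804 [311.30285662 189.15731348]
[353.74263673 237.4840178 ]
```

View pics/c7.png

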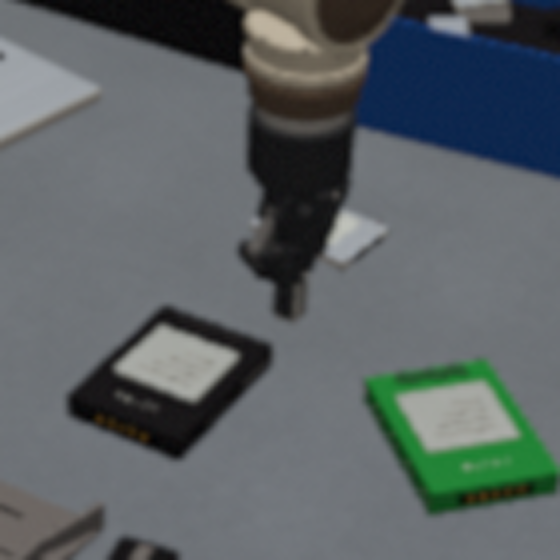

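View pics/c8.png

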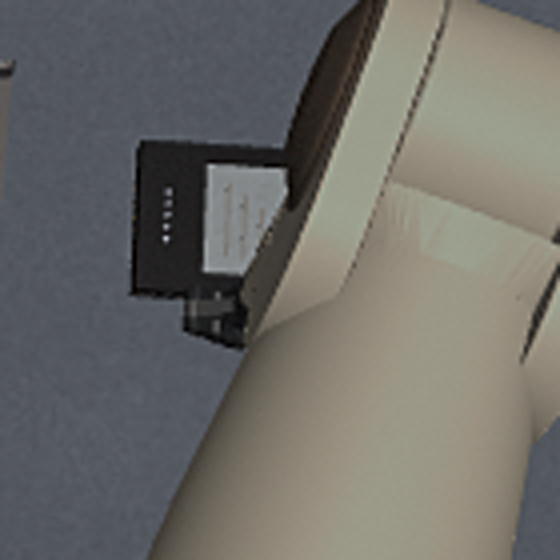

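Call:
{"name": "arm_command", "arguments": {"motion": [[0, [0, 0, 0.4], [0, 0, 0]], [0, [0, 0, 0.4], [0, 0, 0]], [0, [0, 0, 0.2], [0, 0, 0]], [0, [0, 0, 0], [0, 0, 0]], [0, [0, 0, 0.04], [0, 0, 0]], [0, [0, 0, 0], [0, 0, 0]]]}}

```text
time: 5.22
ee_pos: [0.4531, -0.1656, 0.012]
tcp_rot: [180.0, -0.1, -3.1]
wrist_force: [-0.4, -0.2, -0.2]
opening: -0.0001
```

```bash
python3 - <<'E'
from h import *
o=bot.get_obs();print(o["ee_pos"],o["opening"],proj("side",o["ee_pos"]),o["wrist_force"])
i=viewer.camera("side");cv2.imwrite("pics/c9.png",cv2.resize(i[130:230,270:350],None,fx=6,fy=6,interpolation=cv2.INTER_CUBIC))
E
```

```text
[ 0.45314607 -0.16556885  0.01200658] -6.60718691296263e-05 [310.11348241 204.82628069] [-0.44470154 -0.18168185 -0.17895555]
```

View pics/c9.png

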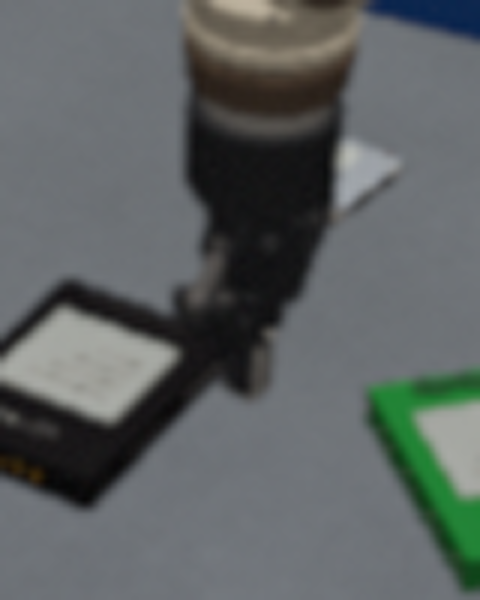

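Call:
{"name": "arm_command", "arguments": {"motion": [[0, [0, 0, 0.05], [0, 0, 0]], [0, [0, 0, 0.05], [0, 0, 0]], [0, [0, 0, 0.05], [0, 0, 0]], [0, [0, 0, 0.03], [0, 0, 0]], [0, [0, 0, 0], [0, 0, 0]]]}}

```text
time: 5.9
ee_pos: [0.4526, -0.1654, 0.0004]
tcp_rot: [-180.0, 0.0, -3.1]
wrist_force: [0.7, -0.1, 0.7]
opening: 0.0002
```

Call:
{"name": "arm_command", "arguments": {"motion": [[0, [0, 0, 0.05], [0, 0, 0]], [0, [0, 0, 0.05], [0, 0, 0]], [0, [0, 0, 0], [0, 0, 0]]]}}

```text
time: 6.28
ee_pos: [0.4525, -0.1654, -0.0058]
tcp_rot: [-180.0, 0.0, -3.1]
wrist_force: [0.4, -0.0, 0.3]
opening: -0.0001
```

Call:
{"name": "arm_command", "arguments": {"motion": [[0, [0, 0, 0.1], [0, 0, 0]], [0, [0, 0, 0.1], [0, 0, 0]], [0, [0, 0, 0.05], [0, 0, 0]], [0, [0, 0, 0], [0, 0, 0]]]}}

```text
time: 6.78
ee_pos: [0.4525, -0.1653, -0.0208]
tcp_rot: [-180.0, 0.0, -3.1]
wrist_force: [0.9, -0.6, 0.1]
opening: 0.0
```

Call:
{"name": "arm_command", "arguments": {"motion": [[0, [0, 0, 0.05], [0, 0, 0]], [0, [0, 0, 0.05], [0, 0, 0]], [0, [0, 0, 0.03], [0, 0, 0]], [0, [0, 0, 0], [0, 0, 0]]]}}

```text
time: 7.28
ee_pos: [0.4526, -0.1654, -0.0284]
tcp_rot: [-180.0, 0.0, -3.1]
wrist_force: [0.3, 0.5, -0.5]
opening: 0.0003
```

```bash
python3 - <<'E'
from h import *
o=bot.get_obs();print(o["ee_pos"],o["opening"],proj("side",o["ee_pos"]),o["wrist_force"],o["q"])
i=viewer.camera("side");cv2.imwrite("pics/c10.png",cv2.resize(i[130:230,270:350],None,fx=6,fy=6,interpolation=cv2.INTER_CUBIC))
E
```

```text
[ 0.45263781 -0.16539678 -0.02837755] 0.0002985965644095497 [309.55354969 214.97540983] [ 0.26405398  0.50585756 -0.45946532] [-2.00717565e+01 -2.47052658e+00 -2.23524936e+01  7.01347224e+01
 -1.31053062e-03  1.63036172e+02]
```

View pics/c10.png

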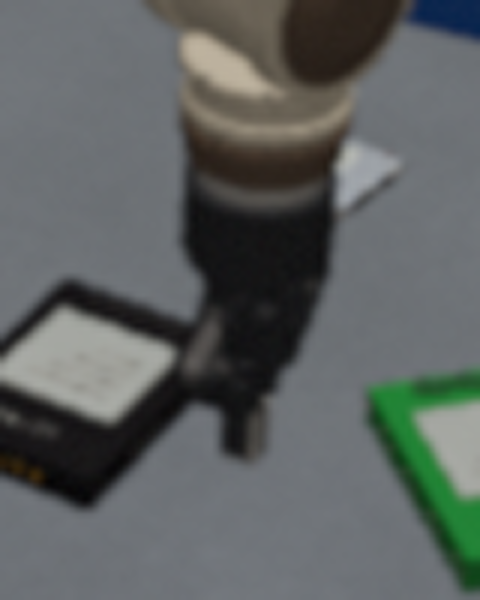

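Call:
{"name": "arm_command", "arguments": {"motion": [[0, [0, 0, 0.03], [0, 0, 0]], [0, [0, 0, 0.03], [0, 0, 0]], [0, [0, 0, 0], [0, 0, 0]]]}}

```text
time: 7.7
ee_pos: [0.4526, -0.1654, -0.032]
tcp_rot: [-180.0, 0.0, -3.1]
wrist_force: [-0.5, 0.1, 0.9]
opening: -0.0001
```

Call:
{"name": "arm_command", "arguments": {"motion": [[0, [0, 0, 0.03], [0, 0, 0]], [0, [0, 0, 0.03], [0, 0, 0]], [0, [0, 0, 0], [0, 0, 0]]]}}

```text
time: 8.07
ee_pos: [0.4526, -0.1654, -0.0356]
tcp_rot: [-180.0, 0.0, -3.1]
wrist_force: [0.3, -0.2, 0.8]
opening: 0.0001
```

Call:
{"name": "arm_command", "arguments": {"motion": [[0, [0, 0, 0.02], [0, 0, 0]], [0, [0, 0, 0.02], [0, 0, 0]], [0, [0, 0, 0], [0, 0, 0]]]}}

```text
time: 8.45
ee_pos: [0.4529, -0.1655, -0.0363]
tcp_rot: [180.0, -0.0, -3.1]
wrist_force: [-6.5, 1.9, 15.1]
opening: 0.0001
```

Call:
{"name": "arm_command", "arguments": {"motion": [[0.6, [0, 0, -0.15], [0, 0, 0]], [0.6, [0, 0, 0], [0, 0, 0]], [0.6, [0, 0, 0], [0, 0, 0]], [0.6, [0.2, 0, 0], [0, 0, 0]], [0.6, [0.1, 0, 0], [0, 0, 0]], [0.6, [0.1, 0, 0], [0, 0, 0]], [0.6, [0.1, 0, 0], [0, 0, 0]], [0.6, [0.1, 0, 0], [0, 0, 0]], [0.6, [0, 0, 0], [0, 0, 0]]]}}

```text
time: 9.57
ee_pos: [0.489, -0.1674, -0.0289]
tcp_rot: [-180.0, 0.0, -3.1]
wrist_force: [0.0, -1.1, 0.8]
opening: 0.0515
```

```bash
python3 - <<'E'
from h import *
o=bot.get_obs();print(o["ee_pos"],o["opening"],proj("side",o["ee_pos"]),o["wrist_force"],o["q"])
i=viewer.camera("side");cv2.imwrite("pics/c11.png",cv2.resize(i[130:230,240:340],None,fx=6,fy=6,interpolation=cv2.INTER_CUBIC))
i=viewer.camera("top");cv2.imwrite("pics/c12.png",cv2.resize(i[150:250,300:400],None,fx=6,fy=6,interpolation=cv2.INTER_CUBIC))
E
```

```text
[ 0.48898699 -0.16735838 -0.02893804] 0.051463316028035604 [299.59740126 211.0291454 ] [ 0.01784318 -1.05796433  0.79607809] [-1.88936706e+01  2.30975637e+00 -1.76420600e+01  7.00576696e+01
 -1.78560141e-04  1.64205252e+02]
```

View pics/c11.png

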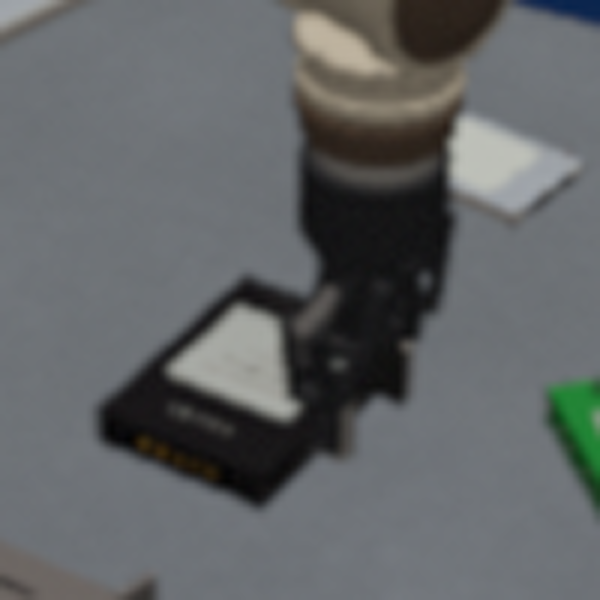

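View pics/c12.png

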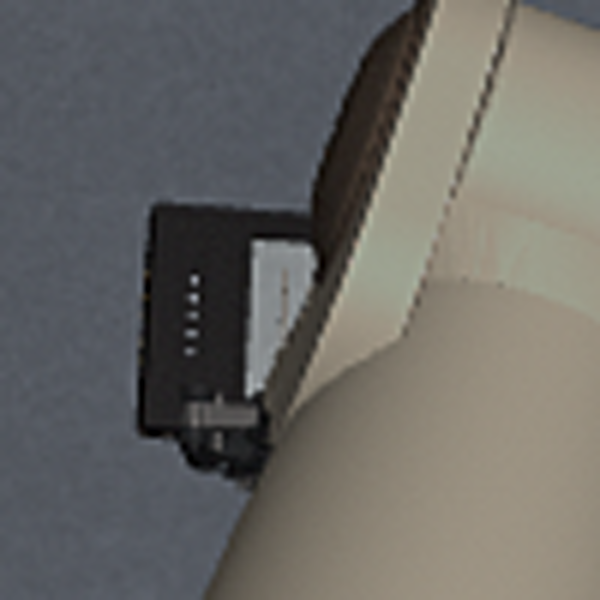

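Call:
{"name": "arm_command", "arguments": {"motion": [[0.6, [0.06, 0, 0], [0, 0, 0]], [0.6, [0.07, 0, 0], [0, 0, 0]], [0.6, [0.08, 0, 0], [0, 0, 0]], [0.6, [0.08, 0, 0], [0, 0, 0]], [0.6, [0.08, 0, 0], [0, 0, 0]], [0.6, [0, 0, 0], [0, 0, 0]]]}}

```text
time: 10.42
ee_pos: [0.5117, -0.1687, -0.0288]
tcp_rot: [180.0, -0.1, -3.1]
wrist_force: [0.6, 0.3, -0.3]
opening: 0.0518
```

```bash
python3 - <<'E'
from h import *
o=bot.get_obs();print(o["ee_pos"],o["opening"],o["wrist_force"])
i=viewer.camera("side");cv2.imwrite("pics/c13.png",cv2.resize(i[130:230,240:340],None,fx=6,fy=6,interpolation=cv2.INTER_CUBIC))
i=viewer.camera("top");cv2.imwrite("pics/c14.png",cv2.resize(i[150:250,300:400],None,fx=6,fy=6,interpolation=cv2.INTER_CUBIC))
E
```

```text
[ 0.51168678 -0.16865229 -0.02877094] 0.05184932630388429 [ 0.55639532  0.29898145 -0.34051935]
```

View pics/c13.png

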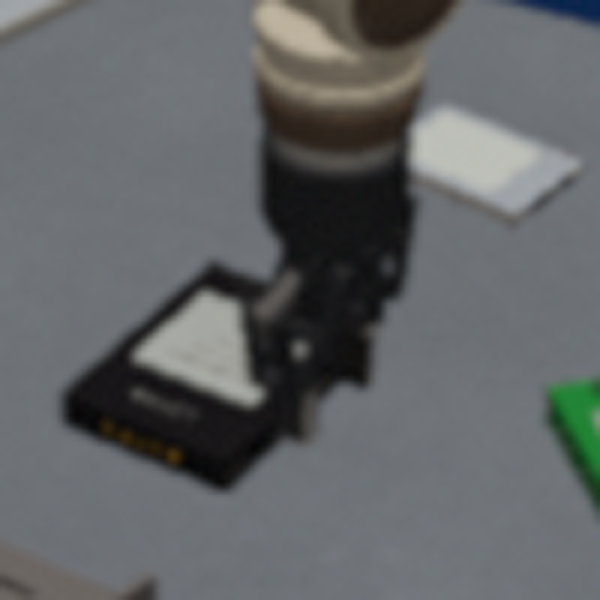

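View pics/c14.png

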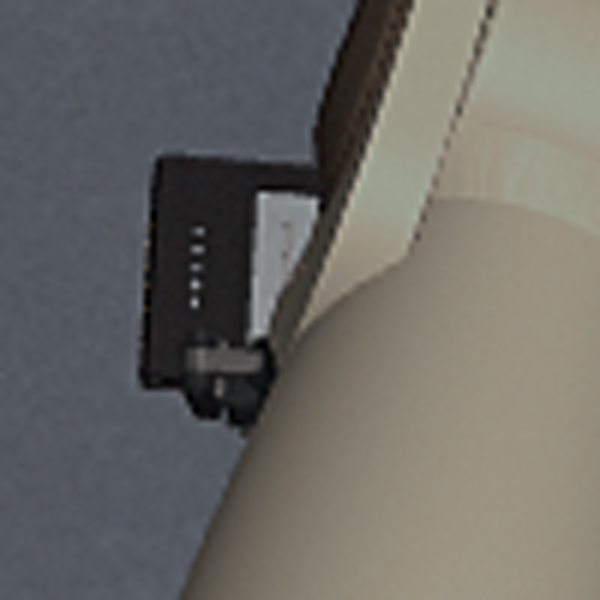

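Call:
{"name": "arm_command", "arguments": {"motion": [[0.6, [-0.3, 0, 0], [0, 0, 0]], [0.6, [-0.2, 0, -0.9], [0, 0, 0]], [0.6, [0, 0.8, -0.5], [0, 0, -1]], [0.6, [0, 0.8, 0], [0, 0, -1]], [0.6, [0, 0, 0], [0, 0, -1]], [0.6, [0, 0, 0], [0, 0, -1]], [0.6, [0, 0, 0], [0, 0, -1]], [0.6, [0, 0, 0], [0, 0, -1]], [0.6, [0, 0, 0], [0, 0, -1]], [0.6, [0, 0, 0], [0, 0, -1]], [0.6, [0, 0, 0], [0, 0, -1]], [0.6, [0, 0, 0], [0, 0, -1]]]}}

```text
time: 12.02
ee_pos: [0.4809, -0.2629, 0.0553]
tcp_rot: [180.0, -0.0, 57.1]
wrist_force: [-0.5, 0.5, 0.3]
opening: 0.0513
```

Call:
{"name": "arm_command", "arguments": {"motion": [[0.6, [0, 0, 0], [0, 0, -1]], [0.6, [0, 0, 0], [0, 0, -1]], [0.6, [0, 0, 0], [0, 0, -1]], [0.6, [0, 0, 0], [0, 0, -1]], [0.6, [0, 0, 0], [0, 0, -1]], [0.6, [0, 0, 0], [0, 0, 0]]]}}

```text
time: 12.78
ee_pos: [0.4809, -0.2629, 0.0553]
tcp_rot: [180.0, 0.0, 86.9]
wrist_force: [-0.1, -0.2, -0.1]
opening: 0.0514
```

```bash
python3 - <<'E'
from h import *
o=bot.get_obs();print(o["ee_pos"],o["tcp_rot"],o["q"])
i=viewer.camera("side");cv2.imwrite("pics/c15.png",cv2.resize(i[130:230,240:340],None,fx=6,fy=6,interpolation=cv2.INTER_CUBIC))
i=viewer.camera("top");cv2.imwrite("pics/c16.png",cv2.resize(i[160:230,310:390],None,fx=8,fy=8,interpolation=cv2.INTER_CUBIC))
E
```

```text
[ 0.48090756 -0.2628857   0.05534764] [1.79965908e+02 1.01932268e-02 8.68528752e+01] [-2.86662177e+01  4.22845819e+00 -6.15630051e+00  7.95800842e+01
  5.48830062e-03  6.44809058e+01]
```

View pics/c16.png

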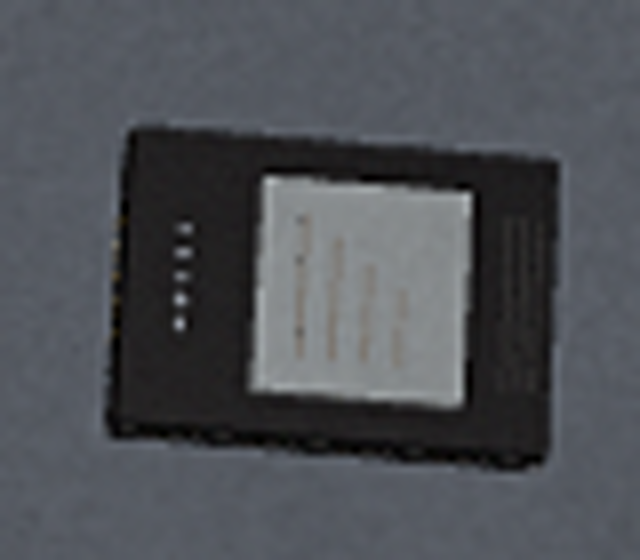

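View pics/c15.png

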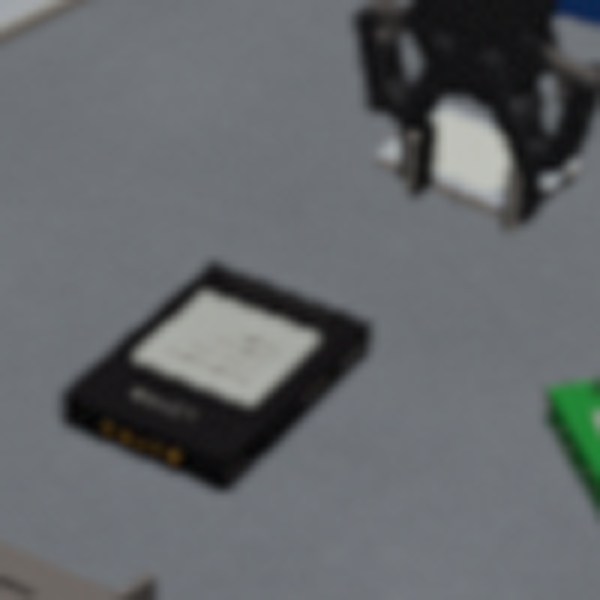

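```bash
python3 - <<'E'
from h import *
P=np.array([px("top",310+(a+.5)/8-.5,160+(b+.5)/8-.5,.024)[:2] for a,b in [(135,130),(556,160),(549,457),(118,428)]])
print(P);c=P.mean(0);d=(P[0]+P[3]-P[1]-P[2])/2;print(c,np.linalg.norm(d),np.degrees(np.arctan2(d[1],d[0])))
O=np.array([.5868,.064]);
for t in(86.6,86.9,87.2):
  a=np.array([np.cos(np.radians(t)),np.sin(np.radians(t))]);print(t,"along",(c-O)@a,"off",(c-O)@[-a[1],a[0]], "tail",c-.0725*a)
E
```

```text
[[ 0.62640573 -0.10020129]
 [ 0.6203313  -0.24169185]
 [ 0.51814603 -0.23769995]
 [ 0.52339686 -0.09563214]]
[ 0.57206998 -0.16880631] 0.14189222335364482 87.71283540949777
86.6 along -0.23327011131648479 off 0.0008971974659219943 tail [ 0.56777027 -0.24117869]
86.9 along -0.23326221601403493 off 0.0021185790331654866 tail [ 0.56814926 -0.24120021]
87.2 along -0.23324792571010147 off 0.0033399025184945898 tail [ 0.56852837 -0.24121975]
```

Call:
{"name": "arm_command", "arguments": {"motion": [[0.6, [-0.1, 0.7, 0], [0, 0, 0]], [0.6, [-0.05, 0.73, 0], [0, 0, 0]], [0.6, [0, 0, 0.6], [0, 0, 0]], [0.6, [0, 0, 0.5], [0, 0, 0]], [0.6, [0, 0, 0.24], [0, 0, 0]], [0.6, [0, 0, 0], [0, 0, 0]]]}}

```text
time: 13.62
ee_pos: [0.5654, -0.2763, -0.0258]
tcp_rot: [-179.9, -0.0, 86.8]
wrist_force: [-0.1, -0.0, 0.1]
opening: 0.0512
```

```bash
python3 - <<'E'
from h import *
o=bot.get_obs();print(o["ee_pos"],o["tcp_rot"],o["wrist_force"])
i=viewer.camera("side");cv2.imwrite("pics/c17.png",cv2.resize(i[110:230,240:340],None,fx=5,fy=5,interpolation=cv2.INTER_CUBIC))
for z in(0,.01,.02): print(proj("side",[.5415,-.275,z]))
E
```

```text
[ 0.56539831 -0.27626071 -0.02576954] [-1.79929183e+02 -2.96436036e-02  8.68402604e+01] [-0.13084079 -0.04537958  0.06419965]
[301.12949197 181.53232019]
[301.25533227 179.07952733]
[301.38212305 176.60820818]
```

View pics/c17.png

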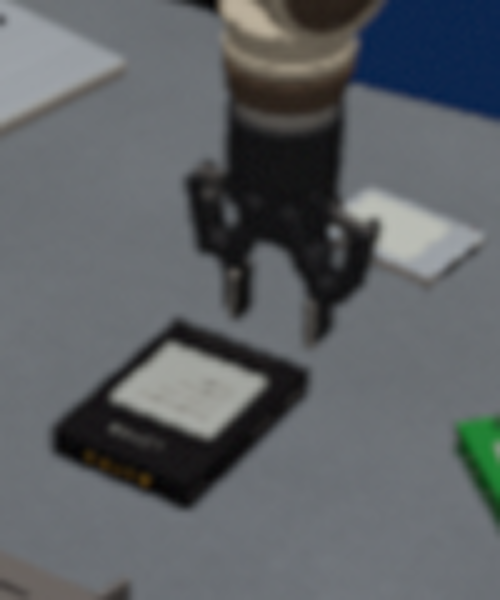

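Call:
{"name": "arm_command", "arguments": {"motion": [[0.6, [0.3, 0, 0], [0, 0, 0]], [0.6, [0.08, 0, 0], [0, 0, 0]], [0.6, [0.08, 0, 0], [0, 0, 0]], [0.6, [0.1, 0, 0], [0, 0, 0]], [0.6, [0.12, 0, 0], [0, 0, 0]], [0.6, [0.12, 0, 0], [0, 0, 0]], [0.6, [0.12, 0, 0], [0, 0, 0]], [0.6, [0.12, 0, 0], [0, 0, 0]], [0.6, [0.12, 0, 0], [0, 0, 0]], [0.6, [0.12, 0, 0], [0, 0, 0]], [0.6, [0.12, 0, 0], [0, 0, 0]], [0.6, [0.1, 0, 0], [0, 0, 0]]]}}

```text
time: 15.18
ee_pos: [0.5708, -0.1861, -0.0252]
tcp_rot: [-180.0, -0.0, 86.9]
wrist_force: [0.1, -4.8, 3.2]
opening: 0.0516
```

```bash
python3 - <<'E'
from h import *
o=bot.get_obs();print(o["ee_pos"],o["tcp_rot"],o["wrist_force"])
i=viewer.camera("side");cv2.imwrite("pics/c18.png",cv2.resize(i[120:280,180:340],None,fx=4,fy=4,interpolation=cv2.INTER_CUBIC))
i=viewer.camera("top");cv2.imwrite("pics/c19.png",cv2.resize(i[150:230,230:390],None,fx=5,fy=5,interpolation=cv2.INTER_CUBIC))
E
```

```text
[ 0.57081877 -0.18611585 -0.0252133 ] [-1.79999775e+02 -1.58899127e-03  8.68948290e+01] [ 0.1010485  -4.79290703  3.20648284]
```

View pics/c18.png

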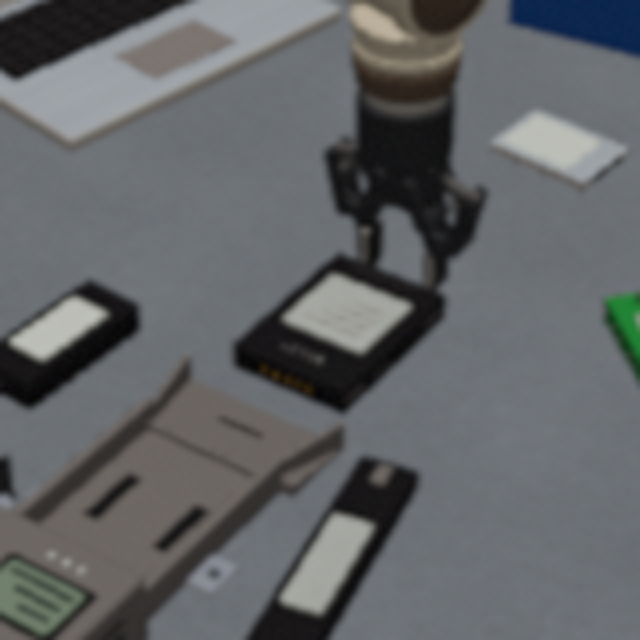

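View pics/c19.png

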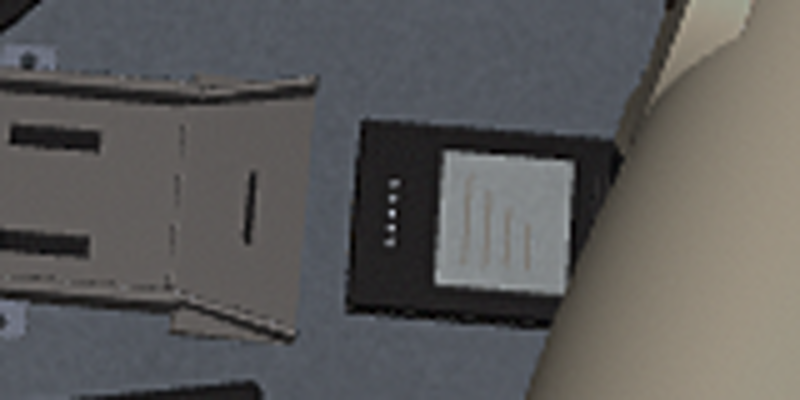

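```bash
python3 - <<'E'
from h import *
f=lambda a,b,z:px("top",230+(a+.5)/5-.5,150+(b+.5)/5-.5,z)[:2]
for n,A,B,z in(("nose",(363,122),(348,308),.024),("wing",(318,78),(297,333),.024),("lip",(184,100),(169,285),.011)):
  p,q=f(*A,z),f(*B,z);print(n,p,q,(p+q)/2,np.linalg.norm(p-q),np.degrees(np.arctan2(p[0]-q[0],q[1]-p[1])))
E
```

```text
nose [ 0.62945487 -0.03478004] [ 0.52632201 -0.02915479] [ 0.57788844 -0.03196742] 0.10328615286527926 86.87797045879311
wing [ 0.65362393 -0.0098227 ] [ 0.51193604 -0.00256005] [ 0.58277999 -0.00619138] 0.1418738960019209 87.06569547628933
lip [0.64309048 0.06303342] [0.53882424 0.06685781] [0.59095736 0.06494562] 0.1043363463661671 87.89938654006708
```

Call:
{"name": "arm_command", "arguments": {"motion": [[0.6, [0.1, 0.01, 0], [0, 0, 0]], [0.6, [0.1, 0.01, 0], [0, 0, 0]], [0.6, [0.1, 0.01, 0], [0, 0, 0]], [0.6, [0.1, 0.01, 0], [0, 0, 0]], [0.6, [0.08, 0, 0], [0, 0, 0]], [0.6, [0.06, 0, 0], [0, 0, 0]]]}}

```text
time: 16.02
ee_pos: [0.5748, -0.154, -0.0254]
tcp_rot: [-180.0, -0.0, 86.9]
wrist_force: [0.4, -2.5, -1.7]
opening: 0.0513
```

Call:
{"name": "arm_command", "arguments": {"motion": [[0.6, [0.06, 0.01, 0], [0, 0, 0]], [0.6, [0.06, 0.01, 0], [0, 0, 0]], [0.6, [0.06, 0, 0], [0, 0, 0]], [0.6, [0.06, 0, 0], [0, 0, 0]]]}}

```text
time: 16.52
ee_pos: [0.5769, -0.1399, -0.0252]
tcp_rot: [180.0, 0.0, 86.9]
wrist_force: [0.5, -2.9, -1.7]
opening: 0.0511
```

Call:
{"name": "arm_command", "arguments": {"motion": [[0.6, [0.07, 0, 0], [0, 0, 0]], [0.6, [0.07, 0, 0], [0, 0, 0]], [0.6, [0.07, 0, 0], [0, 0, 0]], [0.6, [0.07, 0, 0], [0, 0, 0]], [0.6, [0.07, 0, 0], [0, 0, 0]], [0.6, [0.07, 0, 0], [0, 0, 0]]]}}

```text
time: 17.27
ee_pos: [0.5783, -0.1146, -0.0252]
tcp_rot: [-180.0, -0.0, 86.9]
wrist_force: [0.0, -2.7, -1.8]
opening: 0.0514
```

```bash
python3 - <<'E'
from h import *
o=bot.get_obs();print(o["ee_pos"],o["tcp_rot"],o["wrist_force"])
i=viewer.camera("side");cv2.imwrite("pics/c20.png",cv2.resize(i[140:280,180:320],None,fx=4,fy=4,interpolation=cv2.INTER_CUBIC))
i=viewer.camera("top");cv2.imwrite("pics/c21.png",cv2.resize(i[150:230,200:360],None,fx=5,fy=5,interpolation=cv2.INTER_CUBIC))
E
```

```text
[ 0.57827927 -0.11459724 -0.02521353] [-1.79997342e+02 -1.26278504e-03  8.68918819e+01] [ 2.16309294e-03 -2.70112419e+00 -1.84609464e+00]
```

View pics/c20.png

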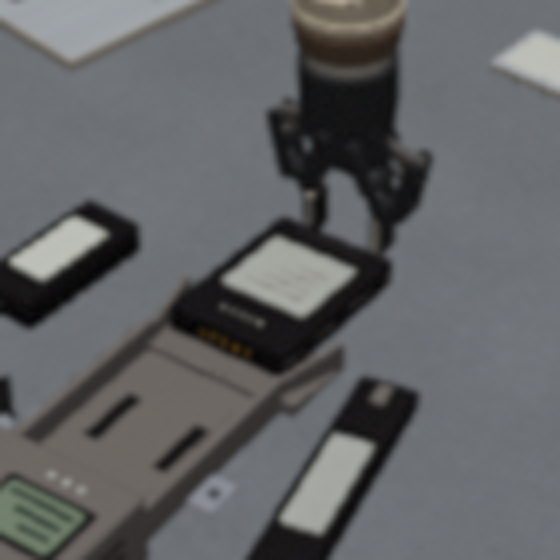

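View pics/c21.png

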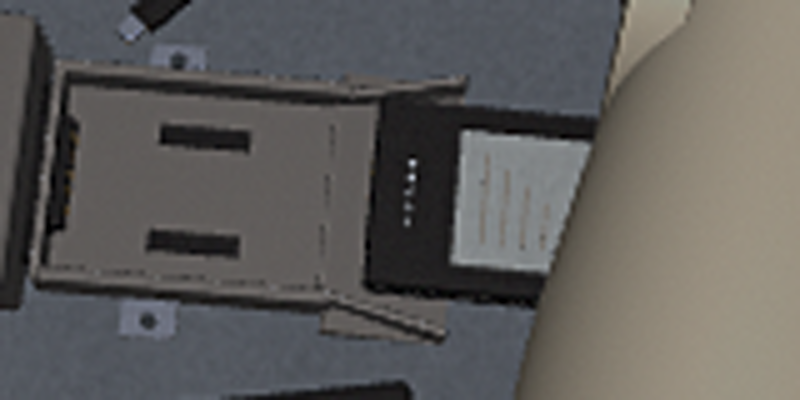

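Call:
{"name": "arm_command", "arguments": {"motion": [[0.6, [0.06, 0, 0], [0, 0, 0]], [0.6, [0.06, 0, 0], [0, 0, 0]], [0.6, [0.06, 0, 0], [0, 0, 0]], [0.6, [0.06, 0, 0], [0, 0, 0]]]}}

```text
time: 17.88
ee_pos: [0.5792, -0.1004, -0.0251]
tcp_rot: [180.0, 0.0, 86.9]
wrist_force: [0.6, -3.7, -0.0]
opening: 0.0515
```

Call:
{"name": "arm_command", "arguments": {"motion": [[0.6, [0.06, 0, 0], [0, 0, 0]], [0.6, [0.06, 0, 0], [0, 0, 0]], [0.6, [0.06, 0, 0], [0, 0, 0]], [0.6, [0.06, 0, 0], [0, 0, 0]]]}}

```text
time: 18.38
ee_pos: [0.5799, -0.0859, -0.0252]
tcp_rot: [180.0, 0.0, 86.9]
wrist_force: [-0.9, -4.1, 0.3]
opening: 0.051
```

Call:
{"name": "arm_command", "arguments": {"motion": [[0.6, [0.06, 0, 0], [0, 0, 0]], [0.6, [0.06, 0, 0], [0, 0, 0]], [0.6, [0.06, 0, 0], [0, 0, 0]], [0.6, [0.06, 0, 0], [0, 0, 0]], [0.6, [0.06, 0, 0], [0, 0, 0]], [0.6, [0.06, 0, 0], [0, 0, 0]]]}}

```text
time: 19.12
ee_pos: [0.581, -0.0644, -0.0252]
tcp_rot: [-180.0, 0.0, 86.9]
wrist_force: [-0.7, -3.5, -0.0]
opening: 0.0514
```

Call:
{"name": "arm_command", "arguments": {"motion": [[0.6, [0.06, 0, 0], [0, 0, 0]], [0.6, [0.06, 0, 0], [0, 0, 0]], [0.6, [0.06, 0, 0], [0, 0, 0]], [0.6, [0.06, 0, 0], [0, 0, 0]], [0.6, [0.06, 0, 0], [0, 0, 0]], [0.6, [0.06, 0, 0], [0, 0, 0]]]}}

```text
time: 19.88
ee_pos: [0.5822, -0.0428, -0.0253]
tcp_rot: [-180.0, 0.0, 86.9]
wrist_force: [-0.5, -4.2, 0.2]
opening: 0.0518
```

```bash
python3 - <<'E'
from h import *
o=bot.get_obs();print(o["ee_pos"],o["tcp_rot"],o["wrist_force"])
i=viewer.camera("side");cv2.imwrite("pics/c22.png",cv2.resize(i[140:280,180:320],None,fx=4,fy=4,interpolation=cv2.INTER_CUBIC))
i=viewer.camera("top");cv2.imwrite("pics/c23.png",cv2.resize(i[150:230,200:360],None,fx=5,fy=5,interpolation=cv2.INTER_CUBIC))
E
```

```text
[ 0.5821745  -0.04278059 -0.02525016] [-1.79994561e+02  1.24733019e-03  8.68913827e+01] [-0.45271083 -4.16402271  0.18243944]
```

View pics/c22.png

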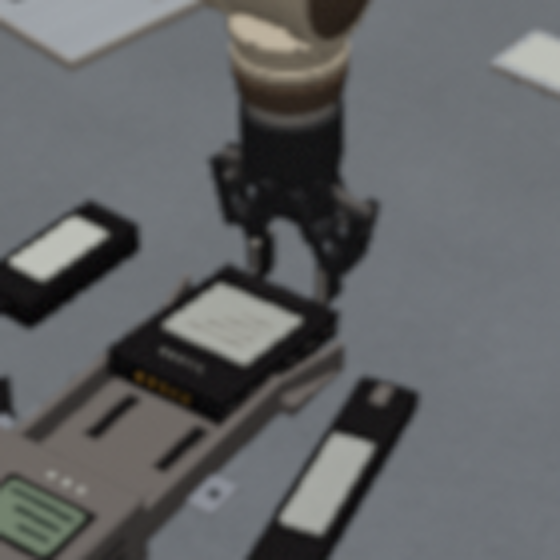

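View pics/c23.png

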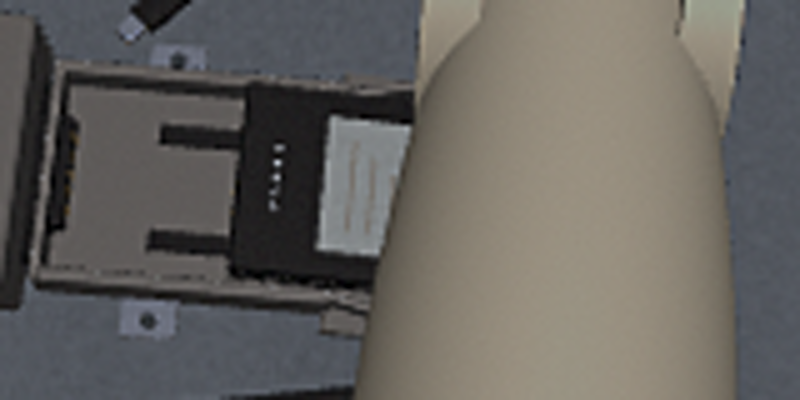

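Call:
{"name": "arm_command", "arguments": {"motion": [[0.6, [0.06, 0, 0], [0, 0, 0]], [0.6, [0.06, 0, 0], [0, 0, 0]], [0.6, [0.06, 0, 0], [0, 0, 0]], [0.6, [0.06, 0, -0.02], [0, 0, 0]], [0.6, [0.06, 0, -0.03], [0, 0, 0]], [0.6, [0.06, 0, -0.03], [0, 0, 0]]]}}

```text
time: 20.72
ee_pos: [0.5834, -0.0213, -0.0202]
tcp_rot: [180.0, 0.0, 86.9]
wrist_force: [-0.6, -4.4, 0.8]
opening: 0.0511
```

Call:
{"name": "arm_command", "arguments": {"motion": [[0.6, [0.06, 0, -0.03], [0, 0, 0]], [0.6, [0.06, 0, -0.03], [0, 0, 0]], [0.6, [0.06, 0, -0.02], [0, 0, 0]], [0.6, [0.06, 0, 0], [0, 0, 0]]]}}

```text
time: 21.22
ee_pos: [0.5841, -0.007, -0.0151]
tcp_rot: [180.0, 0.0, 86.9]
wrist_force: [-1.6, -6.2, 2.9]
opening: 0.0514
```

Call:
{"name": "arm_command", "arguments": {"motion": [[0.6, [0.05, 0, 0], [0, 0, 0]], [0.6, [0.05, 0, 0], [0, 0, 0]], [0.6, [0.05, 0, 0], [0, 0, 0]]]}}

```text
time: 21.6
ee_pos: [0.5849, 0.0022, -0.0152]
tcp_rot: [180.0, -0.0, 86.9]
wrist_force: [-0.4, -2.4, -0.2]
opening: 0.0513
```

```bash
python3 - <<'E'
from h import *
o=bot.get_obs();print(o["ee_pos"],o["tcp_rot"],o["wrist_force"])
i=viewer.camera("side");cv2.imwrite("pics/c24.png",cv2.resize(i[150:290,140:280],None,fx=4,fy=4,interpolation=cv2.INTER_CUBIC))
i=viewer.camera("top");cv2.imwrite("pics/c25.png",cv2.resize(i[150:230,180:340],None,fx=5,fy=5,interpolation=cv2.INTER_CUBIC))
E
```

```text
[ 0.58488208  0.00221001 -0.01516872] [ 1.79964791e+02 -2.15366827e-02  8.68851396e+01] [-0.35717417 -2.4322261  -0.15672384]
```

View pics/c24.png

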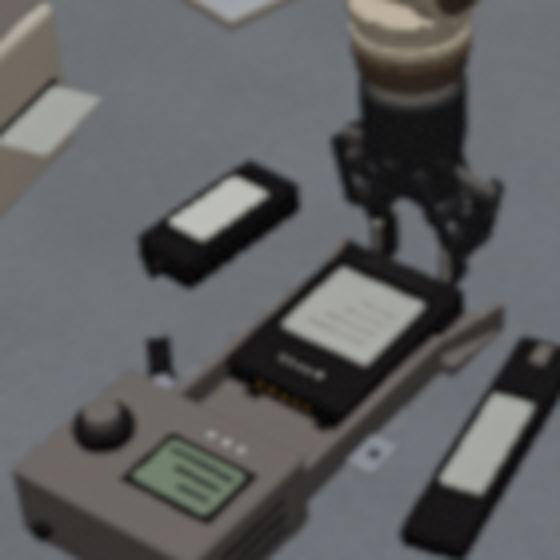

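View pics/c25.png

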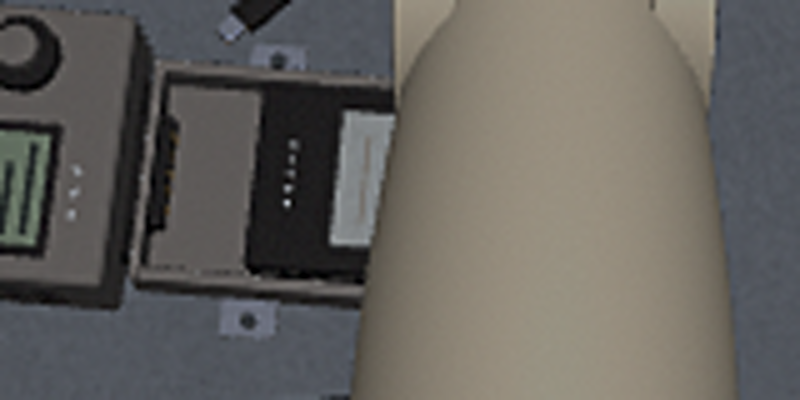

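Call:
{"name": "arm_command", "arguments": {"motion": [[0.6, [0.06, 0, 0], [0, 0, 0]], [0.6, [0.06, 0, 0], [0, 0, 0]], [0.6, [0.06, 0, 0], [0, 0, 0]], [0.6, [0.06, 0, 0], [0, 0, 0]], [0.6, [0.06, 0, 0], [0, 0, 0]], [0.6, [0.06, 0, 0], [0, 0, 0]]]}}

```text
time: 22.45
ee_pos: [0.5858, 0.0238, -0.0157]
tcp_rot: [-180.0, 0.0, 86.9]
wrist_force: [-0.6, -2.1, -1.7]
opening: 0.0514
```

Call:
{"name": "arm_command", "arguments": {"motion": [[0.6, [0.05, 0, 0], [0, 0, 0]], [0.6, [0.05, 0, 0], [0, 0, 0]], [0.6, [0.05, 0, 0], [0, 0, 0]], [0.6, [0.05, 0, 0], [0, 0, 0]]]}}

```text
time: 22.95
ee_pos: [0.5865, 0.0357, -0.0156]
tcp_rot: [-180.0, 0.0, 86.9]
wrist_force: [-0.6, -2.5, -1.9]
opening: 0.0513
```

```bash
python3 - <<'E'
from h import *
o=bot.get_obs();print(o["ee_pos"],o["tcp_rot"],o["wrist_force"])
i=viewer.camera("side");cv2.imwrite("pics/c26.png",cv2.resize(i[180:270,180:270],None,fx=6,fy=6,interpolation=cv2.INTER_CUBIC))
i=viewer.camera("top");cv2.imwrite("pics/c27.png",cv2.resize(i[150:230,180:340],None,fx=5,fy=5,interpolation=cv2.INTER_CUBIC))
E
```

```text
[ 0.58646464  0.03565106 -0.0156248 ] [-1.79999577e+02  1.15388604e-03  8.68880892e+01] [-0.55619131 -2.51804371 -1.92379615]
```

View pics/c26.png

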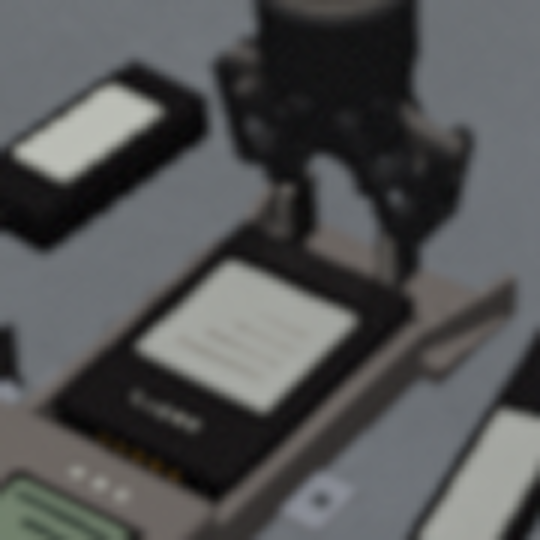

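View pics/c27.png

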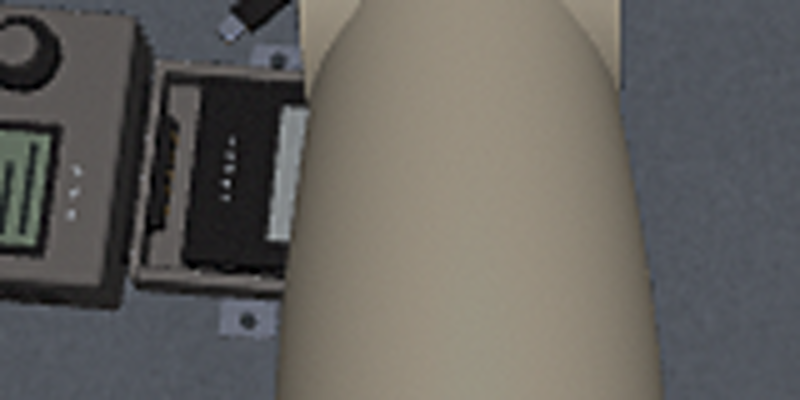

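Call:
{"name": "arm_command", "arguments": {"motion": [[0.6, [0.04, 0, 0], [0, 0, 0]], [0.6, [0.04, 0, 0], [0, 0, 0]], [0.6, [0.04, 0, 0], [0, 0, 0]], [0.6, [0.03, 0, 0], [0, 0, 0]]]}}

```text
time: 23.55
ee_pos: [0.5869, 0.0446, -0.0156]
tcp_rot: [-180.0, 0.0, 86.9]
wrist_force: [-0.6, -2.0, -1.6]
opening: 0.0511
```

Call:
{"name": "arm_command", "arguments": {"motion": [[0.6, [0.03, 0, 0], [0, 0, 0]], [0.6, [0.03, 0, 0], [0, 0, 0]]]}}

```text
time: 23.8
ee_pos: [0.5871, 0.0482, -0.0156]
tcp_rot: [-180.0, 0.0, 86.9]
wrist_force: [0.0, -2.1, -1.4]
opening: 0.0511
```

Call:
{"name": "arm_command", "arguments": {"motion": [[0.6, [0.02, 0, 0], [0, 0, 0]], [0.6, [0.02, 0, 0], [0, 0, 0]]]}}

```text
time: 24.05
ee_pos: [0.5872, 0.05, -0.0156]
tcp_rot: [-180.0, 0.1, 86.9]
wrist_force: [-0.7, -5.2, -2.1]
opening: 0.0513
```

Call:
{"name": "arm_command", "arguments": {"motion": [[0.6, [0.02, 0, 0], [0, 0, 0]], [0.6, [0.02, 0, 0], [0, 0, 0]], [0.6, [0.02, 0, 0], [0, 0, 0]], [0.6, [0, 0, 0], [0, 0, 0]]]}}

```text
time: 24.55
ee_pos: [0.5873, 0.0533, -0.0158]
tcp_rot: [-180.0, 0.1, 86.9]
wrist_force: [-0.1, -5.6, -1.6]
opening: 0.0514
```

Call:
{"name": "arm_command", "arguments": {"motion": [[0.6, [0.015, 0, 0], [0, 0, 0]], [0.6, [0.015, 0, 0], [0, 0, 0]], [0.6, [0, 0, 0], [0, 0, 0]]]}}

```text
time: 24.92
ee_pos: [0.5874, 0.0549, -0.0158]
tcp_rot: [-180.0, 0.1, 86.8]
wrist_force: [-0.1, -6.8, -2.0]
opening: 0.0512
```

Call:
{"name": "arm_command", "arguments": {"motion": [[0.6, [0.015, 0, 0], [0, 0, 0]], [0.6, [0, 0, 0.02], [0, 0, 0]], [0.6, [0, 0, 0.02], [0, 0, 0]], [0.6, [0, 0, 0.02], [0, 0, 0]], [0.6, [0, 0, 0], [0, 0, 0]]]}}

```text
time: 25.55
ee_pos: [0.5874, 0.0554, -0.0195]
tcp_rot: [-180.0, 0.1, 86.8]
wrist_force: [-0.6, -8.1, -2.0]
opening: 0.0513
```

```bash
python3 - <<'E'
from h import *
o=bot.get_obs();print(o["ee_pos"],o["tcp_rot"],o["wrist_force"])
i=viewer.camera("side");cv2.imwrite("pics/c28.png",cv2.resize(i[180:270,180:270],None,fx=6,fy=6,interpolation=cv2.INTER_CUBIC))
E
```

```text
[ 0.58738454  0.05540559 -0.01953282] [-1.79973238e+02  1.37011574e-01  8.68308842e+01] [-0.55985123 -8.06394643 -2.04701886]
```

View pics/c28.png

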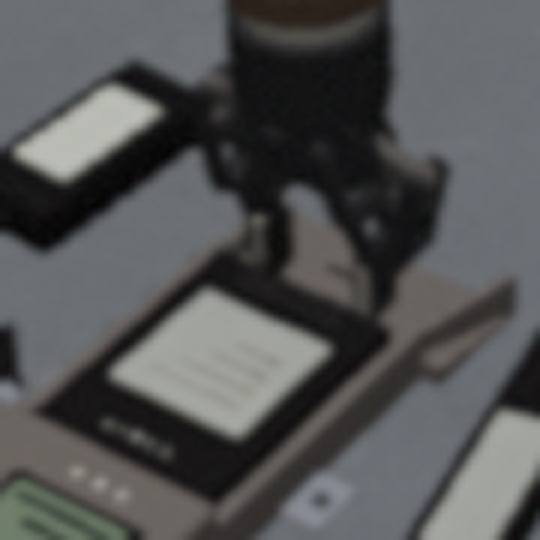

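Call:
{"name": "arm_command", "arguments": {"motion": [[0.6, [0, 0, 0.02], [0, 0, 0]], [0.6, [0, 0, 0.02], [0, 0, 0]], [0.6, [0, 0, 0], [0, 0, 0]]]}}

```text
time: 25.98
ee_pos: [0.5876, 0.0553, -0.0211]
tcp_rot: [180.0, 0.1, 86.8]
wrist_force: [-2.2, -10.4, 3.4]
opening: 0.0514
```

Call:
{"name": "arm_command", "arguments": {"motion": [[0.6, [0, 0, 0.02], [0, 0, 0]], [0.6, [0, 0, 0.02], [0, 0, 0]], [0.6, [0, 0, 0], [0, 0, 0]]]}}

```text
time: 26.35
ee_pos: [0.5883, 0.0552, -0.0228]
tcp_rot: [179.9, 0.1, 86.8]
wrist_force: [-1.7, -10.6, 6.3]
opening: 0.051
```

```bash
python3 - <<'E'
from h import *
o=bot.get_obs();print(o["ee_pos"],o["tcp_rot"],o["wrist_force"])
i=viewer.camera("side");cv2.imwrite("pics/c29.png",cv2.resize(i[200:270,180:260],None,fx=8,fy=8,interpolation=cv2.INTER_CUBIC))
O=np.array([.5868,.064]);a=np.array([.054,.9985]);b=np.array([.9985,-.054])
for z in(.030,.035):
  print(z,[((proj("side",[*(O+s*.052*b+x*a),z])-[180,200])*8+4).round() for x in(0.001,.146) for s in(1,-1)])
print([((proj("side",[*(O+s*.054*b+x*a),.029])-[180,200])*8+4).round() for x in(-.008,.147) for s in(1,-1)])
E
```

```text
[ 0.58830559  0.05523882 -0.02284806] [1.79891114e+02 1.36934822e-01 8.68200464e+01] [ -1.71735697 -10.64267415   6.3379049 ]
0.03 [array([305., 177.]), array([539., 284.]), array([ 38., 408.]), array([280., 531.])]
0.035 [array([304., 167.]), array([538., 273.]), array([ 37., 398.]), array([279., 520.])]
[array([316., 164.]), array([558., 274.]), array([ 32., 410.]), array([283., 537.])]
```

View pics/c29.png

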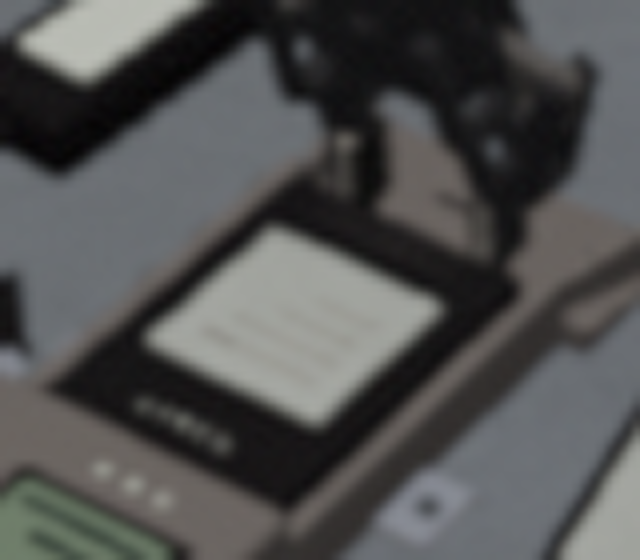

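Call:
{"name": "arm_command", "arguments": {"motion": [[0.6, [0, 0, -0.03], [0, 0, 0]], [0.6, [0.015, 0, 0], [0, 0, 0]], [0.6, [0, 0, 0], [0, 0, 0]]]}}

```text
time: 26.78
ee_pos: [0.588, 0.0564, -0.0222]
tcp_rot: [180.0, 0.1, 86.8]
wrist_force: [1.4, -8.2, -2.4]
opening: 0.0513
```

Call:
{"name": "arm_command", "arguments": {"motion": [[0.6, [0, 0, 0.02], [0, 0, 0]], [0.6, [0, 0, 0.02], [0, 0, 0]], [0.6, [0, 0, 0], [0, 0, 0]]]}}

```text
time: 27.15
ee_pos: [0.5885, 0.0564, -0.0236]
tcp_rot: [179.9, 0.1, 86.8]
wrist_force: [-0.7, -8.6, 4.4]
opening: 0.0514
```

Call:
{"name": "arm_command", "arguments": {"motion": [[0.6, [0, 0, 0.02], [0, 0, 0]], [0.6, [0, 0, 0.02], [0, 0, 0]], [0.6, [0, 0, 0], [0, 0, 0]]]}}

```text
time: 27.52
ee_pos: [0.5889, 0.0563, -0.0258]
tcp_rot: [179.8, 0.1, 86.8]
wrist_force: [0.6, -8.5, 4.7]
opening: 0.0512
```

Call:
{"name": "arm_command", "arguments": {"motion": [[0.6, [-0.02, 0, 0], [0, 0, 0]], [0.6, [-0.02, 0, 0], [0, 0, 0]], [0.6, [-0.01, 0, 0], [0, 0, 0]]]}}

```text
time: 27.9
ee_pos: [0.5873, 0.055, -0.0271]
tcp_rot: [-180.0, -0.0, 86.9]
wrist_force: [-0.6, 0.2, 0.1]
opening: 0.0508
```

Call:
{"name": "arm_command", "arguments": {"motion": [[0.6, [-0.1, 0, 0], [0, 0, 0]], [0.6, [-0.2, 0, -0.1], [0, 0, 0]], [0.6, [-0.2, 0, -0.8], [0, 0, 0]], [0.6, [-0.5, 0, -0.5], [0, 0, 0]], [0.6, [-0.9, 0, 0], [0, 0, 0]], [0.6, [-0.9, 0, 0], [0, 0, 0]], [0.6, [0, 0, 0], [0, 0, 0]]]}}

```text
time: 28.78
ee_pos: [0.5779, -0.1169, 0.0574]
tcp_rot: [180.0, 0.0, 86.6]
wrist_force: [-0.1, -1.1, -0.0]
opening: 0.0512
```

```bash
python3 - <<'E'
from h import *
o=bot.get_obs();print(o["ee_pos"],o["wrist_force"])
i=viewer.camera("side");cv2.imwrite("pics/c30.png",cv2.resize(i[190:270,170:270],None,fx=8,fy=7.5,interpolation=cv2.INTER_CUBIC))
i=viewer.camera("top");cv2.imwrite("pics/c31.png",cv2.resize(i[150:230,180:300],None,fx=6.5,fy=6.5,interpolation=cv2.INTER_CUBIC))
E
```

```text
[ 0.57786579 -0.11693947  0.05740862] [-0.08464412 -1.09185606 -0.00467993]
```

View pics/c30.png

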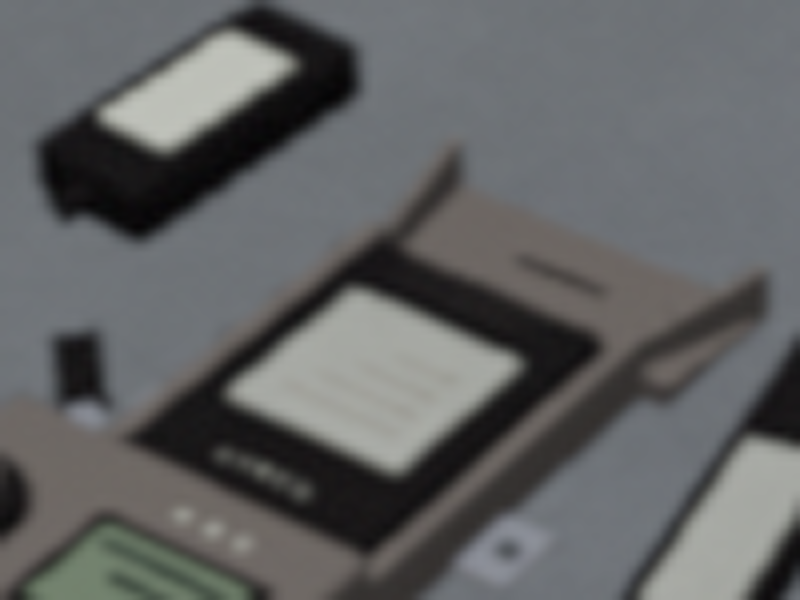

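View pics/c31.png

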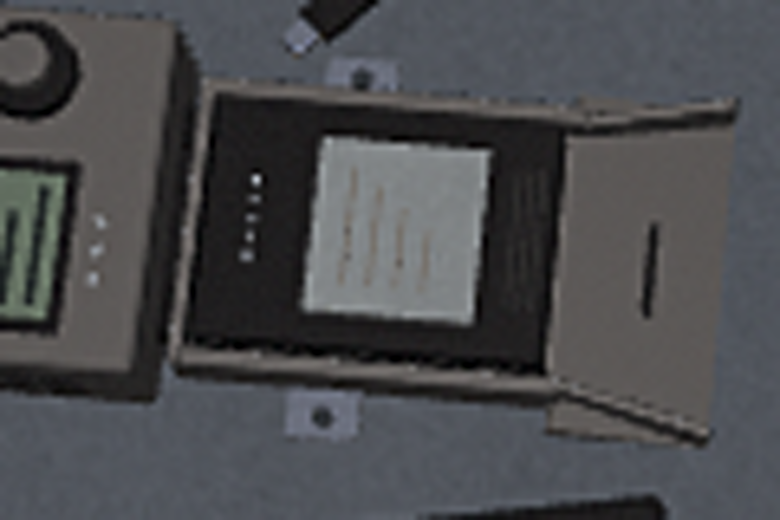

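```bash
python3 - <<'E'
from h import *
f=lambda a,b,z:px("top",180+(a+.5)/6.5-.5,150+(b+.5)/6.5-.5,z)[:2]
for z in(.03,.035):print(z,f(566,130,z),f(547,372,z),f(218,95,z),f(187,345,z))
s=lambda a,b,z:px("side",170+(a+.5)/8-.5,190+(b+.5)/7.5-.5,z)[:2]
for z in(.03,.035):print(z,s(385,240,z),s(600,345,z))
o=bot.get_obs();print(o["ee_pos"],o["q"])
i=cv2.imread("pics/top0.png")
print(px("top",150+(167.5)/5-.5,140+97.5/5-.5,.078),px("side",140+(101+.5)/4-.5,170+(331+.5)/4-.5,.078))
E
```

```text
0.03 [0.63697794 0.06135287] [0.53386693 0.0648959 ] [0.64765841 0.20659016] [0.54047728 0.21197395]
0.035 [0.63534622 0.06109284] [0.53270557 0.06461971] [0.64597797 0.2056676 ] [0.53928577 0.21102683]
0.03 [0.63888192 0.06184191] [0.53913634 0.07302934]
0.035 [0.63522294 0.06649065] [0.53600605 0.07761879]
[ 0.57815641 -0.1139253   0.05721466] [-1.11578862e+01  9.83097213e+00  2.09790036e-01  8.03777166e+01
  1.94548852e-02  8.20491761e+01]
[0.64318905 0.276773   0.078     ] [0.64946617 0.27472598 0.078     ]
```

Call:
{"name": "arm_command", "arguments": {"motion": [[0, [0.8, 0, 0], [0, 0, 0]], [0, [0.8, 0, 0], [0, 0, 0]], [0, [0.8, 0, 0], [0, 0, 0]], [0, [0.77, 0, 0], [0, 0, 0]], [0, [0, 0, 0.6], [0, 0, 0]], [0, [0, 0, 0.25], [0, 0, 0]], [0, [0, 0, 0], [0, 0, 0]], [0, [0, 0, 0], [0, 0, 0]]]}}

```text
time: 29.88
ee_pos: [0.5893, 0.0766, 0.0072]
tcp_rot: [179.9, -0.0, 86.9]
wrist_force: [-0.7, 0.0, -0.2]
opening: 0.0003
```

Call:
{"name": "arm_command", "arguments": {"motion": [[0, [0, 0, 0.04], [0, 0, 0]], [0, [0, 0, 0.04], [0, 0, 0]], [0, [0, 0, 0.04], [0, 0, 0]], [0, [0, 0, 0], [0, 0, 0]]]}}

```text
time: 30.38
ee_pos: [0.5885, 0.0767, -0.0015]
tcp_rot: [-180.0, 0.0, 86.9]
wrist_force: [0.3, 0.3, 0.2]
opening: -0.0001
```

Call:
{"name": "arm_command", "arguments": {"motion": [[0, [0, 0, 0.03], [0, 0, 0]], [0, [0, 0, 0.03], [0, 0, 0]], [0, [0, 0, 0], [0, 0, 0]]]}}

```text
time: 30.75
ee_pos: [0.5886, 0.0768, -0.0051]
tcp_rot: [-180.0, 0.0, 86.9]
wrist_force: [0.3, -0.9, -0.4]
opening: 0.0004
```

Call:
{"name": "arm_command", "arguments": {"motion": [[0, [0, 0, 0.015], [0, 0, 0]], [0, [0, 0, 0.015], [0, 0, 0]], [0, [0, 0, 0], [0, 0, 0]]]}}

```text
time: 31.12
ee_pos: [0.5888, 0.0769, -0.0062]
tcp_rot: [180.0, -0.0, 86.9]
wrist_force: [-1.4, -0.7, 4.6]
opening: 0.0001
```

Call:
{"name": "arm_command", "arguments": {"motion": [[0, [0, 0, -0.4], [0, 0, 0]], [0, [0, 0, -0.9], [0, 0, 0]], [0, [0.7, 0.15, 0], [0, 0, 0]], [0, [0.8, 0.18, 0], [0, 0, 0]], [0, [0.8, 0.18, 0], [0, 0, 0]], [0, [0.7, 0.15, 0], [0, 0, 0]], [0, [0.36, 0.096, 0], [0, 0, 0]], [0, [0, 0, 0], [0, 0, 0]], [0, [0, 0, 0], [0, 0, 0]]]}}

```text
time: 32.25
ee_pos: [0.6448, 0.275, 0.0711]
tcp_rot: [-180.0, 0.0, 86.9]
wrist_force: [0.2, -0.0, -0.5]
opening: 0.0002
```

```bash
python3 - <<'E'
from h import *
o=bot.get_obs();print(o["ee_pos"],o["tcp_rot"],o["wrist_force"])
i=viewer.camera("side");cv2.imwrite("pics/c32.png",cv2.resize(i[180:300,130:270],None,fx=5,fy=5,interpolation=cv2.INTER_CUBIC))
E
```

```text
[0.64476894 0.27504897 0.0711213 ] [-1.79973277e+02  2.61688322e-02  8.68775406e+01] [ 0.23351275 -0.02684543 -0.49078906]
```

View pics/c32.png

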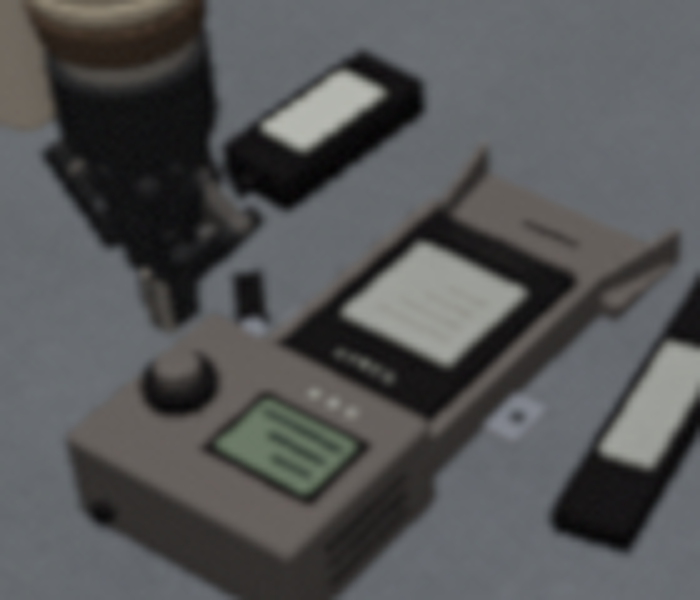

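Call:
{"name": "arm_command", "arguments": {"motion": [[0, [0, 0, 0.3], [0, 0, 0]], [0, [0, 0, 0.1], [0, 0, 0]], [0, [0, 0, 0.06], [0, 0, 0]], [0, [0, 0, 0.03], [0, 0, 0]], [0, [0, 0, 0], [0, 0, 0]]]}}

```text
time: 32.92
ee_pos: [0.645, 0.2756, 0.0424]
tcp_rot: [180.0, -0.0, 86.9]
wrist_force: [-0.8, -1.6, 3.7]
opening: 0.0002
```

Call:
{"name": "arm_command", "arguments": {"motion": [[0, [0, 0, 0.03], [0, 0, 0]], [0, [0, 0, 0.03], [0, 0, 0]], [0, [0, 0, 0], [0, 0, 0]]]}}

```text
time: 33.3
ee_pos: [0.6453, 0.2757, 0.0397]
tcp_rot: [179.9, -0.0, 86.9]
wrist_force: [-2.8, -2.6, 10.3]
opening: 0.0002
```

Call:
{"name": "arm_command", "arguments": {"motion": [[0, [0, 0, 0.015], [0, 0, 0]], [0, [0, 0, 0], [0, 0, 0]]]}}

```text
time: 33.55
ee_pos: [0.6453, 0.2758, 0.0397]
tcp_rot: [179.9, -0.0, 86.9]
wrist_force: [-4.5, -2.9, 14.1]
opening: -0.0001
```

```bash
python3 - <<'E'
from h import *
o=bot.get_obs();print(o["ee_pos"],o["wrist_force"])
i=viewer.camera("side");cv2.imwrite("pics/c33.png",cv2.resize(i[210:300,130:230],None,fx=7,fy=6.5,interpolation=cv2.INTER_CUBIC))
E
```

```text
[0.64532473 0.27577405 0.03965041] [-4.45463272 -2.92501884 14.13105312]
```

View pics/c33.png

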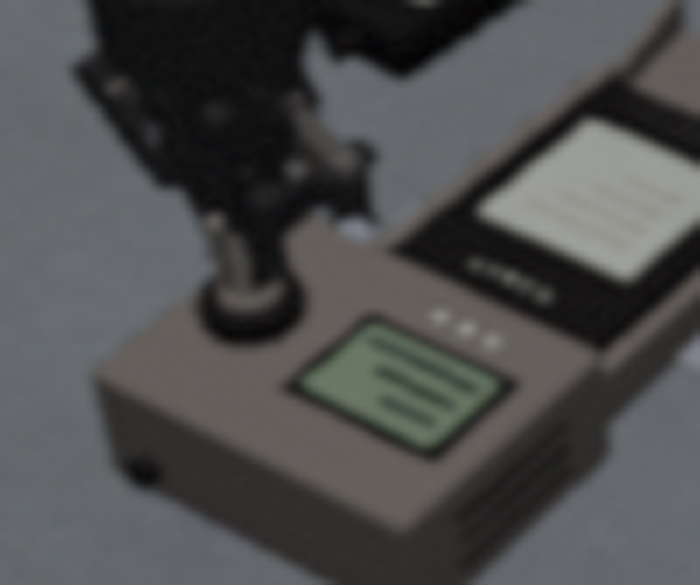

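Call:
{"name": "arm_command", "arguments": {"motion": [[0, [0, 0, -0.025], [0, 0, 0]], [0, [0, 0, 0], [0, 0, 0]]]}}

```text
time: 33.85
ee_pos: [0.6452, 0.2758, 0.0398]
tcp_rot: [179.9, -0.0, 86.9]
wrist_force: [-2.0, -3.2, 7.0]
opening: -0.0001
```

Call:
{"name": "arm_command", "arguments": {"motion": [[0, [0, 0, -0.03], [0, 0, 0]], [0, [0, 0, 0], [0, 0, 0]]]}}

```text
time: 34.1
ee_pos: [0.6452, 0.2757, 0.0411]
tcp_rot: [180.0, -0.0, 86.9]
wrist_force: [-0.6, -1.8, 3.7]
opening: 0.0001
```

Call:
{"name": "arm_command", "arguments": {"motion": [[0, [0, 0, -0.03], [0, 0, 0]], [0, [0, 0, 0], [0, 0, 0]]]}}

```text
time: 34.35
ee_pos: [0.6451, 0.2758, 0.0427]
tcp_rot: [180.0, -0.0, 86.9]
wrist_force: [0.9, -1.1, 2.4]
opening: -0.0002
```

Call:
{"name": "arm_command", "arguments": {"motion": [[0, [0, 0, -0.03], [0, 0, 0]], [0, [0, 0, 0], [0, 0, 0]]]}}

```text
time: 34.6
ee_pos: [0.6451, 0.2757, 0.0444]
tcp_rot: [180.0, -0.0, 86.9]
wrist_force: [1.6, -0.7, 2.0]
opening: -0.0004
```

Call:
{"name": "arm_command", "arguments": {"motion": [[0, [0, 0, -0.03], [0, 0, 0]], [0, [0, 0, 0], [0, 0, 0]]]}}

```text
time: 34.85
ee_pos: [0.6446, 0.2757, 0.0459]
tcp_rot: [-180.0, 0.0, 86.9]
wrist_force: [0.2, 0.6, 0.4]
opening: 0.0002
```

Call:
{"name": "arm_command", "arguments": {"motion": [[0, [0, 0, -0.7], [0, 0, 0]], [0, [0, 0, -0.9], [0, 0, 0]], [0, [0, -0.7, -0.3], [0, 0, 0]], [0, [-0.4, -0.8, 0], [0, 0, 0]], [0, [-0.4, -0.8, 0], [0, 0, 0]], [0, [-0.4, -0.8, 0], [0, 0, 0]], [0, [0, 0, 0], [0, 0, 0]]]}}

```text
time: 35.72
ee_pos: [0.4523, 0.2127, 0.1606]
tcp_rot: [-180.0, -0.0, 86.9]
wrist_force: [1.4, 0.7, 0.5]
opening: 0.0002
```

```bash
python3 - <<'E'
from h import *
o=bot.get_obs();print(o["ee_pos"],o["wrist_force"])
i=viewer.camera("side");cv2.imwrite("pics/c34.png",i)
i=viewer.camera("top");cv2.imwrite("pics/c35.png",i)
E
```

```text
[0.45234536 0.2127297  0.16061337] [1.3933672  0.70713101 0.46768537]
```

View pics/c34.png

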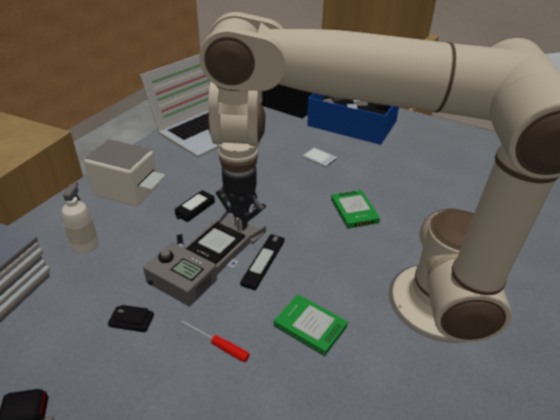

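View pics/c35.png

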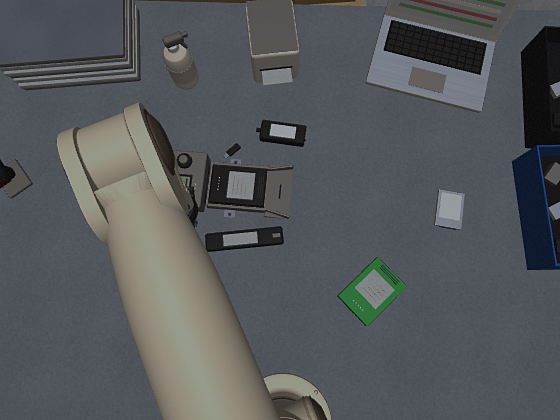

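The battery is lying in the tray at top-view px (240,186). All the bystanders are at the pixels where they started, and the arm is clear of everything.

```bash
python3 - <<'E'
from workcell import bot
print(bot.job_done())
E
```

```text
the job is handed in; nothing more can be done
None
```

I slid the black wide battery up the ramp and over the lip, against the contacts. I then bore its tail down behind the lip, pressed start, let go, and handed the job in at about 36 s.

**Battery**
- The push on it read at most about 11 N along the tray and 6 N down, sampled at the end of each move.
- When I let go it stayed in place. A light touch on top of the tail met it about 30 mm above the bench, which is where it should be when flat; riding on the lip it would be about 35 mm.
- The top view shows the tail edge at the lip.

**Start button**
- It travelled its full 6 mm and hit its stop. It sprang back over the same distance when I let go.

**Bystanders**
- The last pictures show everything else where it started, apart from the green pack nearest the robot's left, which the arm hid from the top camera but the side view shows in place.

**Disagreements**
- **Finger height:** the true fingertips sat about 36 mm above the reported TCP at the bench, and about 32 mm above it at the button. I found this after a first descent that hung above the battery without touching it, and worked by touch from then on.
- **Tail corner:** in the side view one tail corner came out about 8 mm further into the tray than in the top view. I relied on the touch check and the top view.

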